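# Unmould stuck rusk bars from a tilting tin and crate them

## Robot

A 6-joint arm with a two-finger parallel gripper is mounted at the origin on the work surface. World frame = base frame: x ahead of the robot, y to its left, z up, the work surface at z = 0. Lengths are in m, angles in rad, forces in N, time in s.
With the tool pointing down it reaches from about 0.35 to 1 m from the base axis. Payload 7.1 kg.
Tool frame: the origin (TCP) lies midway between the tips of the shut fingers; the grasp point (between the pads) lies 19 mm behind it; x points along the fingers, y is the direction in which the jaws open and shut, and the axes are right-handed (so a half turn about x gives the same grasp; the last joint's range is limited). The gripper opens to 85 mm and grips with 20 to 120 N. Pads are 22 mm wide; open, the fingers measure 114 mm over their backs; the gripper's body (76 mm by 85 mm) begins 54 mm behind the grasp point. The pads swing forward as they close: fully open they stand 13 mm farther back than shut.
Start: joints at [1.299, 0.423, 1.63, -0, 1.089, -0.019], TCP at [0.156, 0.605, 0.231] pointing down, gripper open.
Joint ranges: [-3, 3], [-0.9, 2.11], [0.09, 2.58], [-1.31, 4.45], [0.11, 2.69], [-2.54, 2.54]. Speed limits (rad/s): [2.39, 2.39, 3.01, 3.14, 3.14, 3.14].

## Interface

Orientations are given as [roll, pitch, yaw] about the fixed x, y, z axes, in that order (R = Rz(yaw) Ry(pitch) Rx(roll)).
In Python, from station import manip gives the robot as it stands.
- The arm moves only by the shell command python3 -m crank 'ROWS' [FORCE]. ROWS is JSON, a list of rows, each a list of 5 numbers: the opening in per cent of the stroke, from 0 (shut) to 100 (fully open), then the shift along the tool's x, y, z in units of 25 mm (1.0 is 25 mm), then the turn about the tool's x in units of 5 degrees (1.0 is 5 degrees). A call has 1 to 12 rows; each row shifts and turns the commanded pose from where the row before left it, along the tool's axes as they then stand; what a row does not reach is not made up. A row lasts 1/8 s, in which the tool goes at most 62.5 mm and 10.7 degrees, less where a joint would pass 70% of its speed; a pose out of reach is approached as far as the arm can. A call is refused whole if a number of a shift passes 1 or a number of a turn 1, either way. A call with a gripper value outside its range is refused whole. The fingers move at their own pace and stop on an object; FORCE is the grip in N (left out, the last holds). Time passes only in rows, so rows that do not move let the fingers close. It gives the time, the measured TCP pose, the force and the opening at its end, in the units of the state.
- manip.state(): the state, without advancing time (a new reading comes with each control period).
- manip.camera(name): name is "scene" or "side" or "wrist"; returns a dict with "pixels" (480x640x3 uint8, red, green, blue), "mtx" (3x3 intrinsics, pixels), "dist" ([k1, k2, p1, p2, k3] as OpenCV has them; the pictures are not rectified), "world_to_cam" (4x4, takes a point from world to camera coordinates). Camera axes: x right, y down, z forward; pixel columns grow to the right and rows downward; lengths in m; the calibration is good to about 2 mm. A picture is of the moment at which its call begins. There is no depth.
- manip.job_done(): hands the job in, once; it reports no verdict.
The state is a dict: "clock": time; "q": joint angles; "dq": joint speeds; "joint_torque": joint torques, N m; "ee_pos": TCP position; "eef_rot": TCP orientation; "contact_force": force on the tool from outside, world axes, zero at the start; "torque": the same for the moment, N m; "grip_width": finger opening in m.
Only numpy, scipy, OpenCV 4.12 (cv2) and the standard library are available. Lean on these libraries where they do the work, as an engineer would, in place of code of your own. Each camera call takes 0.05 s, during which the arm holds its last target.

## Task

Push the catch tray fully home under the tin, pull the sprung pin by its yellow knob, swing the tin upside down and let the pin snap into the other hole, then tap the tin's back until every rusk bar has dropped onto the tray. Turn the tin upright again and let the pin snap into its first hole, slide the tray out and put every bar in the wooden crate. Finish with the tray pushed fully home again, and leave the shaker, the mug and the stone fragment where they are.

Things in the scene. Friction and masses are not known exactly. Their poses are not given: they have to be found in the camera images.
- stand: Dark steel tilt stand, fixed, 262 mm long; two end posts carry a horizontal axle 115 mm above the counter. Origin on the counter under the axle's middle; x along the axle (away from the robot at yaw 0), y left, z up. A steel cradle 220 x 98 mm turns on the axle, holding a tin. The near (-x) end has a 124 mm index plate, face at x = -141 mm, pin holes 50 mm either side of the axle, level with it.
- tilt (a joint): Turn of cradle and tin about the axle, rad: 0 = upright (mouths up, pin in the -y hole), 3.14 = upside down (pin in the +y hole); stops 0.03 beyond each. Growing from 0, the crank with the yellow knob goes from the -y side over the top to the +y side. Friction holds it where it is left; it is free only while the index pin is out.
- pin (a joint): Sprung index pin on the crank, m: 0 = fully in a hole, up to 0.016 = pulled out along the stand's -x (towards the robot). Over 0.013 it is clear of the plate and the crank can turn; let go, it springs back in, if it stands at a hole. 5 to 7 N to pull.
- knob (a point): Middle of the yellow knob on the pin: cylinder 22 mm across, 36 mm long along the stand's x, with a flange 34 mm across, 5 mm thick at its outer (-x) end. It spins freely on the pin, so it can be held from above, fingers either side, and led round the half circle of 50 mm radius about the axle without turning the gripper. Pin in, it is 188 mm to the stand's -x of the middle.
- tin_back (a point): Middle of the flat underside of the steel bar tin (194 mm along the axle x 80 x 36 mm deep, four pockets 52 mm apart centre to centre along the axle). Upside down, it faces up, 136 mm above the counter: tap here. Site z points to the mouths. The tin floats on springs: pushed 8 mm mouthwards (2 to 6 N) it meets a stop, then springs back.
- tray (a joint): Slide of the aluminium catch tray, m: 0 = fully home under the tin, 0.13 = fully out, to the stand's +y (left). Slides with 1.5 N of friction and stays where left.
- tray_floor (a point): Middle of the catch tray's inner floor, 5 mm above the counter; the tray is 212 mm (stand's x) x 100 mm (stand's y), walls 4 mm thick and 26 mm high. Axes as the stand's.
- tray_grip (a point): Grip point of the tray's upright wooden handle: a board 90 mm long along the stand's x, 14 mm thick along y, 58 mm above the counter at its top, on two arms that reach from the tray 19 mm above the counter; the point is 43 mm above the counter, 140 mm to the stand's +y of the tray's middle.
- crate: Loose open pale wooden crate, 210 x 150 x 60 mm high (its x, y, z), walls and floor 8 mm thick, 1.1 kg. Origin at the centre of its underside.
- shaker_c (a point): Centre of a white frosted shaker with a metal twist cap, 64 mm across, 130 mm high, standing; to be left alone.
- mug_c (a point): Centre of a blue mug with a wooden lid, 80 mm across, 90 mm high, standing; to be left alone.
- stone: Terracotta pizza-stone fragment, about 110 x 110 x 14 mm, lying flat; origin at its underside; to be left alone.
- bar0_c (a point): Centre of a hard brown rusk bar, 28 x 70 x 26 mm (its x, y, z), 50 g; absent in some starts. At the start it is stuck in pocket 1 of the tin (1 is nearest the crank), its top 6 mm below the rim. Its weight alone does not free it when the tin is upside down; brisk taps that drive the tin onto its stop (about 0.1 m/s) do.
- bar1_c (a point): Centre of a hard brown rusk bar, 28 x 70 x 26 mm (its x, y, z), 50 g; absent in some starts. At the start it is stuck in pocket 2 of the tin (1 is nearest the crank), its top 6 mm below the rim. Its weight alone does not free it when the tin is upside down; brisk taps that drive the tin onto its stop (about 0.1 m/s) do.
- bar2_c (a point): Centre of a hard brown rusk bar, 28 x 70 x 26 mm (its x, y, z), 50 g; absent in some starts. At the start it is stuck in pocket 3 of the tin (1 is nearest the crank), its top 6 mm below the rim. Its weight alone does not free it when the tin is upside down; brisk taps that drive the tin onto its stop (about 0.1 m/s) do.
- bar3_c (a point): Centre of a hard brown rusk bar, 28 x 70 x 26 mm (its x, y, z), 50 g; absent in some starts. At the start it is stuck in pocket 4 of the tin (1 is nearest the crank), its top 6 mm below the rim. Its weight alone does not free it when the tin is upside down; brisk taps that drive the tin onto its stop (about 0.1 m/s) do.
Mind the look-alikes: they are no part of the job. Leave any green or pink look-alike of the part that bears bar1_c alone.

How it is judged:
On the way, in this order (a step that is already met when the one before it is completed fails the run):
1. tray fully home, tin still upright with the bars in it (value of joint tray below 0.01 m and value of joint tilt below 0.06 rad and value of joint pin below 0.004 m and height (world z) of each of bar0_c, bar1_c, bar2_c, bar3_c above 0.095 m), for 0.2 s.
2. tin upside down, pin fully in the other hole, tray home (value of joint tray below 0.01 m and value of joint tilt above 3.08159 rad and value of joint pin below 0.004 m), for 0.2 s.
3. every bar dropped onto the tray, tin still upside down and pinned (value of joint tilt above 3.08159 rad and value of joint pin below 0.004 m and height (world z) of each of bar0_c, bar1_c, bar2_c, bar3_c below 0.075 m and x of bar0_c in the frame of tray_floor between -0.106 and 0.106 m and y of bar0_c in the frame of tray_floor between -0.05 and 0.05 m and x of bar1_c in the frame of tray_floor between -0.106 and 0.106 m and y of bar1_c in the frame of tray_floor between -0.05 and 0.05 m and x of bar2_c in the frame of tray_floor between -0.106 and 0.106 m and y of bar2_c in the frame of tray_floor between -0.05 and 0.05 m and x of bar3_c in the frame of tray_floor between -0.106 and 0.106 m and y of bar3_c in the frame of tray_floor between -0.05 and 0.05 m), for 0.2 s.
4. tin upright again, pin fully in its first hole (value of joint tilt below 0.06 rad and value of joint pin below 0.004 m), for 0.2 s.
At the end, for the whole second after the job is handed in: Every bar present lies at rest inside the crate (centre within its walls and below its rim), the crate standing flat; the tin is upright (within 0.06 rad) with the pin in its hole (within 4 mm); the tray is home (within 10 mm) (all of step 4 and z of bar0_c in the frame of crate between 0 and 0.06 m and x of bar0_c in the frame of crate between -0.097 and 0.097 m and y of bar0_c in the frame of crate between -0.067 and 0.067 m and linear speed of each of bar0, bar1, bar2, bar3 below 0.03 m/s and z of bar1_c in the frame of crate between 0 and 0.06 m and x of bar1_c in the frame of crate between -0.097 and 0.097 m and y of bar1_c in the frame of crate between -0.067 and 0.067 m and z of bar2_c in the frame of crate between 0 and 0.06 m and x of bar2_c in the frame of crate between -0.097 and 0.097 m and y of bar2_c in the frame of crate between -0.067 and 0.067 m and z of bar3_c in the frame of crate between 0 and 0.06 m and x of bar3_c in the frame of crate between -0.097 and 0.097 m and y of bar3_c in the frame of crate between -0.067 and 0.067 m and value of joint tray below 0.01 m and angle between crate's own z axis and vertical below 0.1 rad and linear speed of crate below 0.02 m/s); the robot touches nothing.
It fails at once if the shaker moved by more than 30 mm (distance of shaker_c from where it was at the start of the episode above 0.03 m).
It fails at once if the mug moved by more than 30 mm (distance of mug_c from where it was at the start of the episode above 0.03 m).
It fails at once if the stone fragment moved by more than 30 mm (distance of stone from where it was at the start of the episode above 0.03 m).
Of bar0, bar1, bar2, bar3 only 2 to 4 are there at a start; the rules pass over those that are not, and their reading is None.
At some moment in a run one of crate may be knocked a few centimetres aside while the robot is not near it.
Once in a run the grip may slacken for a moment while it holds something.
It also fails if it takes over 210 s, if anything falls off the work surface, if the arm or the gripper's body presses on something with over 40 N, if the wrist force passes 120 N, or if a joint passes its speed limit or range.

## Working session

There is one attempt and no reset: what is moved stays moved. The work goes in short steps, Python scripts to look and compute and a shell command to move; the robot and the scene stay as the last step left them, time stands still between calls to the robot, and variables do not carry over. Pictures are saved under pics/ and viewed, and the job is handed in when it is done.

```bash
ls; mkdir -p pics
cat > h.py <<'E'
import numpy as np,cv2
from station import manip
def snap(n,f):
    c=manip.camera(n); cv2.imwrite(f'pics/{f}.png',c['pixels'][:,:,::-1]); return c
def ray(c,uv):
    p=cv2.undistortPoints(np.array([[uv]],float),np.array(c['mtx']),np.array(c['dist']))[0,0]
    T=np.array(c['world_to_cam']);R=T[:3,:3];o=-R.T@T[:3,3]
    return o,R.T@np.array([p[0],p[1],1.])
def onz(c,uv,z):
    o,d=ray(c,uv);return o+d*(z-o[2])/d[2]
def proj(c,P):
    T=np.array(c['world_to_cam'])
    r,_=cv2.Rodrigues(T[:3,:3])
    return cv2.projectPoints(np.array(P,float).reshape(-1,3),r,T[:3,3],np.array(c['mtx']),np.array(c['dist']))[0].reshape(-1,2)
def tri(c1,u1,c2,u2):
    o1,d1=ray(c1,u1);o2,d2=ray(c2,u2);d1/=np.linalg.norm(d1);d2/=np.linalg.norm(d2)
    t=np.linalg.lstsq(np.c_[d1,-d2],o2-o1,rcond=None)[0]
    a=o1+t[0]*d1;b=o2+t[1]*d2
    return (a+b)/2,np.linalg.norm(a-b)
E
python3 - <<'E'
from h import *
print(manip.state())
import pickle
for n in ['scene','side','wrist']:
    c=snap(n,n+'0'); pickle.dump(c,open(n+'0.pkl','wb'));T=np.array(c['world_to_cam']);print(n,-T[:3,:3].T@T[:3,3],T[2,:3])
E
```

```text
pics
{'clock': 0.0, 'q': array([ 1.29899633e+00,  4.23858671e-01,  1.63070429e+00,  6.02506891e-06,
        1.08860203e+00, -1.89404524e-02]), 'dq': array([ 3.84454798e-05, -5.92356465e-04, -7.85636236e-04, -1.39291964e-03,
       -1.53989985e-03,  1.96461823e-04]), 'joint_torque': array([-2.81953755e-03, -5.57406914e+01, -2.81725216e+01, -1.73817793e-04,
        7.61324423e-03, -1.06033486e-06]), 'ee_pos': array([0.15614648, 0.60460526, 0.23052895]), 'eef_rot': array([-1.59312897,  1.56922398, -1.84599131]), 'contact_force': array([-0.13106113,  0.22443558,  0.69644761]), 'torque': array([-0.02389362, -0.0204891 , -0.0463112 ]), 'grip_width': 0.08559420874483144}
scene [1.3291483  0.35680426 1.00620498] [-0.61469547 -0.31126724 -0.72474974]
side [ 0.02629991 -0.7709801   1.06325631] [ 0.39999031  0.5473005  -0.73516659]
wrist [0.07705639 0.62510023 0.37305555] [ 0.30494462 -0.08034208 -0.9489752 ]
```

View pics/scene0.png

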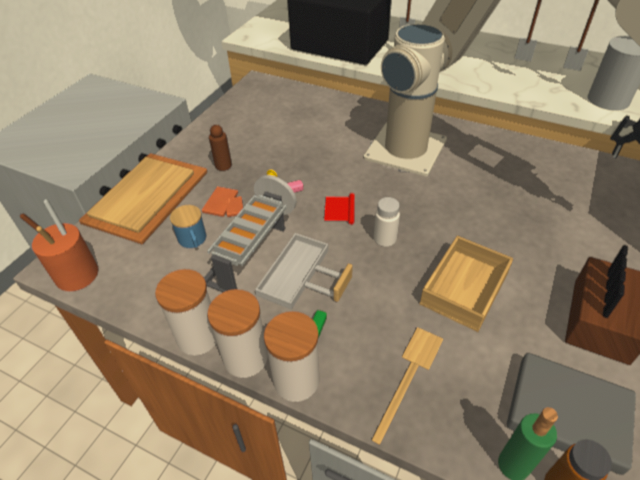

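View pics/side0.png

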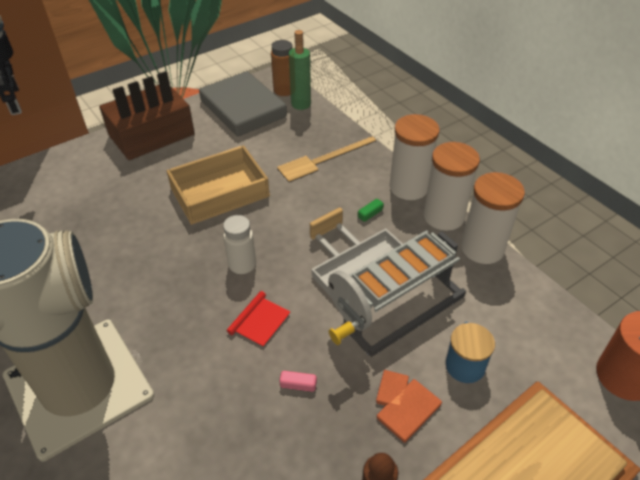

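View pics/wrist0.png

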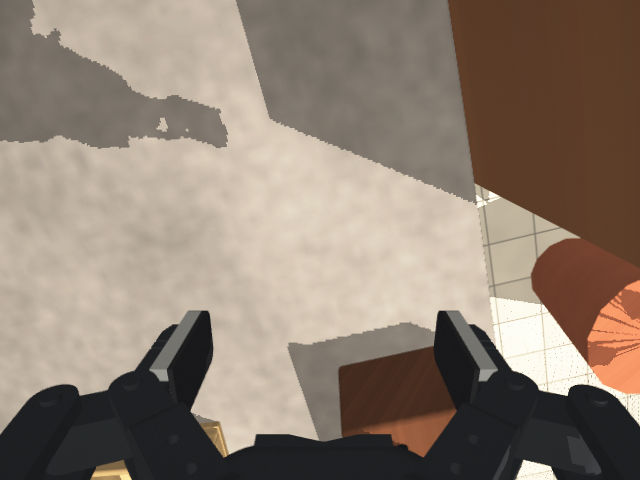

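Run:
```python
import cv2
a=cv2.imread('pics/scene0.png')[160:320,170:400];cv2.imwrite('pics/sc_z.png',cv2.resize(a,None,fx=3.4,fy=3.4,interpolation=cv2.INTER_CUBIC))
a=cv2.imread('pics/side0.png')[190:370,290:500];cv2.imwrite('pics/si_z.png',cv2.resize(a,None,fx=3.3,fy=3.3,interpolation=cv2.INTER_CUBIC))
```

```text
(no output)
```

View pics/sc_z.png

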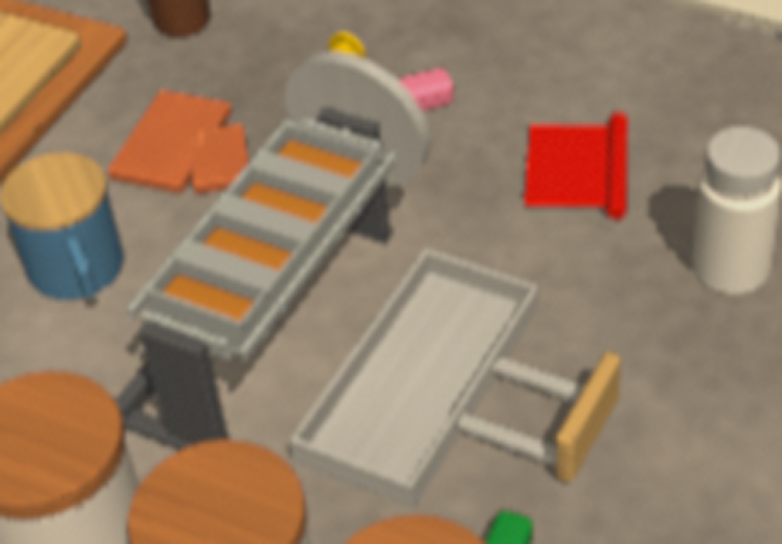

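View pics/si_z.png

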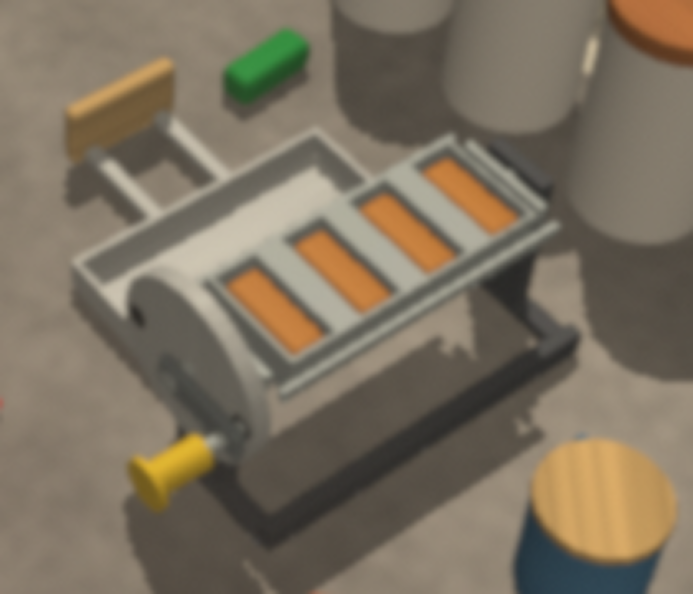

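Run:
```python
from h import *
import pickle
def blobs(c,lo,hi,roi,mn=30):
    h=cv2.cvtColor(c['pixels'],cv2.COLOR_RGB2HSV);m=cv2.inRange(h,lo,hi)
    k=np.zeros_like(m);x0,y0,x1,y1=roi;k[y0:y1,x0:x1]=m[y0:y1,x0:x1]
    n,l,s,ce=cv2.connectedComponentsWithStats(k)
    return [(s[i,4],ce[i]) for i in range(1,n) if s[i,4]>mn]
C={n:pickle.load(open(n+'0.pkl','rb')) for n in ['scene','side']}
for n,roi in [('scene',(205,185,290,265)),('side',(350,225,460,305))]:
    c=C[n]
    P=[]
    for a,uv in blobs(c,(8,150,120),(18,255,255),roi):
        P.append(onz(c,uv,.124)); print(n,a,uv,P[-1].round(4))
for n,roi in [('scene',(255,160,290,185)),('side',(320,310,370,350))]:
    print('knob',n,blobs(C[n],(20,180,120),(32,255,255),roi,10))
for n,roi in [('scene',(325,255,360,305)),('side',(300,200,350,240))]:
    print('handle',n,blobs(C[n],(10,80,100),(25,255,255),roi,10))
for n,roi in [('scene',(410,230,520,335)),('side',(160,140,275,225))]:
    print('crate',n,blobs(C[n],(10,80,70),(25,255,255),roi,100))
```

```text
scene 819 [223.68131868 202.37484737] [ 0.5793 -0.3094  0.124 ]
scene 95 [263.58947368 206.05263158] [ 0.5481 -0.2069  0.124 ]
scene 113 [253.20353982 218.92035398] [ 0.6002 -0.2068  0.124 ]
scene 125 [242.608 232.608] [ 0.6524 -0.2056  0.124 ]
scene 143 [230.85314685 246.79020979] [ 0.7046 -0.2061  0.124 ]
side 221 [432.32579186 248.72850679] [ 0.7062 -0.2086  0.124 ]
side 236 [413.19067797 259.94491525] [ 0.6539 -0.2088  0.124 ]
side 245 [393.47346939 271.59183673] [ 0.6017 -0.2091  0.124 ]
side 269 [372.97769517 283.66542751] [ 0.5493 -0.2094  0.124 ]
knob scene [(np.int32(41), array([271.46341463, 172.51219512]))]
knob side [(np.int32(209), array([342.48325359, 330.86124402]))]
handle scene [(np.int32(396), array([342.57575758, 281.9469697 ]))]
handle side [(np.int32(598), array([325.70401338, 222.29765886]))]
crate scene [(np.int32(5433), array([465.72170072, 282.4045647 ])), (np.int32(106), array([421.47169811, 331.52830189]))]
crate side [(np.int32(5274), array([217.82954115, 183.629124  ]))]
```

```bash
python3 - <<'E'
from h import *
import pickle
C={n:pickle.load(open(n+'0.pkl','rb')) for n in ['scene','side']}
print(tri(C['scene'],(342.58,281.9),C['side'],(325.7,222.3)))
S=np.array([.6275,-.2075,0])
for s in (.1,.11,.12,.13):
    print(s,proj(C['scene'],S+[0,.14+s,.044])[0],proj(C['side'],S+[0,.14+s,.044])[0])
print(proj(C['side'],S+[-.188,-.05,.115]),proj(C['scene'],S+[-.188,-.05,.115]))
# corners to look at: crate top corners by eye
for n,pts in [('scene',[(460,239),(511,262),(480,310),(423,284)]),('side',[(168,178),(247,149),(267,178),(187,212)])]:
    print(n,[onz(C[n],p,.06)[:2].round(4).tolist() for p in pts])
# others
print('shaker',tri(C['scene'],(387,203),C['side'],(237,223)),'mug',tri(C['scene'],(186,212),C['side'],(472,345)))
print('stone',onz(C['scene'],(222,202),.014),'red',onz(C['scene'],(340,208),0.01),'jars',onz(C['scene'],(182,290),.15),onz(C['scene'],(235,312),.15),onz(C['scene'],(291,335),.15))
print('pink',onz(C['side'],(298,382),.015),'green',onz(C['side'],(371,210),.015))
E
python3 - <<'E'
import cv2
a=cv2.imread('pics/scene0.png')[225:345,400:530];cv2.imwrite('pics/sc_c.png',cv2.resize(a,None,fx=5,fy=5,interpolation=cv2.INTER_CUBIC))
E
```

```text
(array([0.62502514, 0.05245075, 0.03480324]), np.float64(0.00032420920045768653))
0.1 [334.85233436 277.58663405] [331.69357163 224.05982744]
0.11 [338.55857536 278.92396339] [329.14920426 221.56712878]
0.12 [342.28367726 280.26809893] [326.62413929 219.09329553]
0.13 [346.02778458 281.61909281] [324.11814452 216.63810123]
[[342.75988358 330.16025755]] [[267.96454146 178.8325766 ]]
scene [[0.3886, 0.2774], [0.4128, 0.4112], [0.5865, 0.3765], [0.569, 0.2365]]
side [[0.3865, 0.3804], [0.6012, 0.3651], [0.5829, 0.2399], [0.3692, 0.2468]]
shaker (array([0.41446309, 0.08166245, 0.1328525 ]), np.float64(0.0001276522611882666)) mug (array([ 0.62471528, -0.40888269,  0.08893225]), np.float64(0.0046751095008286))
stone [ 0.4864625  -0.39786117  0.014     ] red [ 0.36214   -0.0731845  0.01     ] jars [ 0.87403293 -0.21668677  0.15      ] [ 0.87432552 -0.08148861  0.15      ] [0.87410959 0.05004361 0.15      ]
pink [ 0.34189217 -0.24871762  0.015     ] green [0.75062086 0.03823871 0.015     ]
```

View pics/sc_c.png

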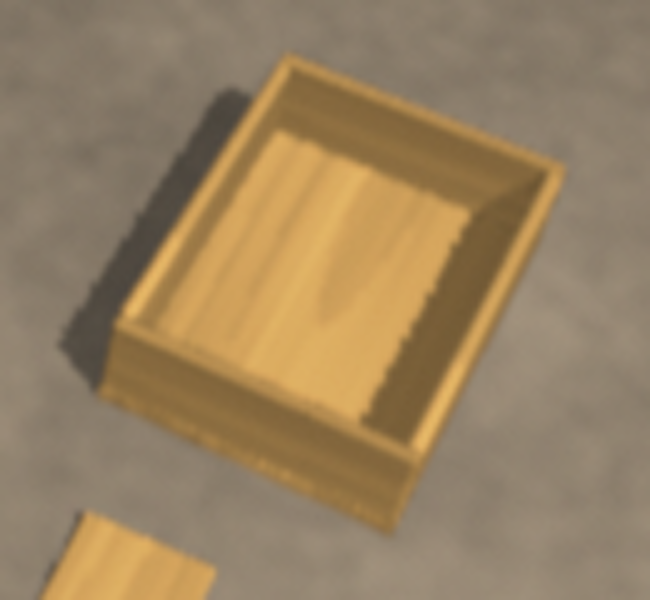

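```bash
cat >> h.py <<'E'
from scipy.spatial.transform import Rotation as Ro
def st():
    s=manip.state();R=Ro.from_euler('xyz',s['eef_rot']).as_matrix()
    print('t%.2f'%s['clock'],'p',s['ee_pos'].round(4),'F',s['contact_force'].round(1),'w',round(s['grip_width'],4))
    print('yaw of tool y (deg)',round(np.degrees(np.arctan2(R[1,1],R[0,1])),2),'toolx',R[:,0].round(3),'y',R[:,1].round(3),'z',R[:,2].round(3),'q',s['q'].round(2))
    return s,R
E
python3 - <<'E'
from h import *
st()
import pickle
C={n:pickle.load(open(n+'0.pkl','rb')) for n in ['scene','side']}
p=np.array([onz(C['scene'],q,.06)[:2] for q in [(458,236),(513,258),(484,317),(423.6,289)]]);print(p,p.mean(0))
E
```

```text
t0.15 p [0.1562 0.6047 0.2307] F [-0.2  0.  -0.1] w 0.0848
yaw of tool y (deg) 75.52 toolx [-0.    -0.001 -1.   ] y [ 0.25   0.968 -0.001] z [ 0.968 -0.25  -0.   ] q [ 1.3   0.42  1.63 -0.    1.09 -0.02]
[[0.38031519 0.26994452]
 [0.39753484 0.41306527]
 [0.60161272 0.38905898]
 [0.58269149 0.24233925]] [0.49053856 0.32860201]
```

```bash
python3 -m crank '[[60,0,0,0,-1],[60,0,0,0,-1],[60,0,0,0,-0.9],[60,0,-1,0.85,0],[60,0,-1,0.85,0],[60,0,-1,0.85,0],[60,0,-1,0.85,0],[60,0,-1,0.85,0],[60,0,-1,0.85,0],[60,0,-1,0.85,0],[60,0,-1,0.85,0],[60,0,-1,0.85,0]]' 40; python3 -m crank '[[60,0,-1,0.85,0],[60,0,-1,0.85,0],[60,0,-1,0.85,0],[60,0,-1,0.85,0],[60,0,-1,0.85,0],[60,0,-1,0.85,0],[60,0,-1,0.85,0],[60,0,-1,0.85,0],[60,0,-1,0.85,0],[60,0,-1,0.85,0],[60,0,-1,0.85,0],[60,0,0,0,0]]'; python3 -c "
from h import *
st()"
```

```text
clock: 1.65
ee_pos: [0.3481, 0.3792, 0.2312]
eef_rot: [-2.366, 1.571, -2.366]
contact_force: [0.4, 0.8, 0.4]
grip_width: 0.0513
clock: 3.15
ee_pos: [0.5824, 0.1037, 0.231]
eef_rot: [-1.084, 1.571, -1.086]
contact_force: [-0.6, -0.2, -0.8]
grip_width: 0.0512
t3.15 p [0.5824 0.1037 0.231 ] F [-0.6 -0.2 -0.8] w 0.0512
yaw of tool y (deg) 89.88 toolx [ 0. -0. -1.] y [ 0.002  1.    -0.   ] z [ 1.    -0.002  0.   ] q [ 0.16  0.37  1.71 -0.    1.06 -1.41]
```

```bash
python3 -m crank '[[60,1,-1,0.9,0],[60,1,-1,0.9,0],[60,1,0,0,0],[60,1,0,0,0],[60,0,0,0,0]]'; python3 -c "
from h import *
st();snap('wrist','w1')"
```

```text
clock: 3.78
ee_pos: [0.6243, 0.0557, 0.1292]
eef_rot: [-3.104, 1.566, -3.104]
contact_force: [0.4, -0.6, 0.0]
grip_width: 0.0514
t3.77 p [0.6243 0.0557 0.1292] F [ 0.4 -0.6  0. ] w 0.0514
yaw of tool y (deg) 90.04 toolx [-0.005 -0.    -1.   ] y [-0.001  1.    -0.   ] z [ 1.     0.001 -0.005] q [ 0.07  0.55  1.69  0.    0.91 -1.5 ]
```

View pics/w1.png

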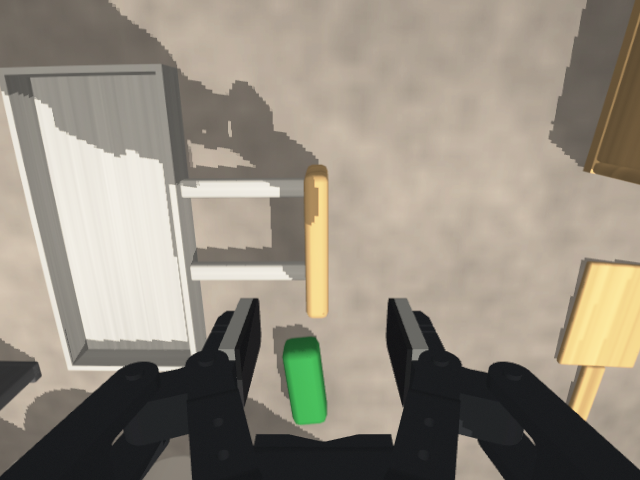

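```bash
python3 -m crank '[[60,1,-0.1,0,0],[60,1,0,0,0],[60,1,0,0,0],[60,1,0,0,0],[60,0.2,0,0,0],[60,0,0,0,0],[0,0,0,0,0],[0,0,0,0,0],[0,0,0,0,0],[0,0,0,0,0],[0,0,0,0,0]]' 40; python3 -c "
from h import *
st()"
```

```text
clock: 5.2
ee_pos: [0.6271, 0.0528, 0.0275]
eef_rot: [-0.029, 1.569, -0.029]
contact_force: [-0.8, 0.1, 6.3]
grip_width: 0.0134
t5.20 p [0.6271 0.0528 0.0275] F [-0.8  0.1  6.3] w 0.0134
yaw of tool y (deg) 90.04 toolx [ 0.002 -0.    -1.   ] y [-0.001  1.    -0.   ] z [1.    0.001 0.002] q [ 0.07  0.7   1.71 -0.    0.73 -1.51]
```

```bash
python3 -m crank '[[0,0,-0.8,0,0],[0,0,-0.8,0,0],[0,0,-0.8,0,0],[0,0,-0.8,0,0],[0,0,-0.8,0,0],[0,0,-0.4,0,0],[0,0,-0.3,0,0],[0,0,-0.2,0,0],[0,0,0,0,0]]' 40; python3 -c "
from h import *
st()
c=snap('scene','s1')"
```

```text
clock: 6.32
ee_pos: [0.6277, -0.0682, 0.0275]
eef_rot: [0.615, 1.568, 0.615]
contact_force: [0.2, 10.4, 7.4]
grip_width: 0.0134
t6.33 p [ 0.6277 -0.0682  0.0275] F [ 0.2 10.4  7.4] w 0.0134
yaw of tool y (deg) 90.01 toolx [ 0.002  0.002 -1.   ] y [-0.     1.     0.002] z [1.    0.    0.002] q [-0.13  0.7   1.71  0.    0.73 -1.7 ]
```

View pics/s1.png

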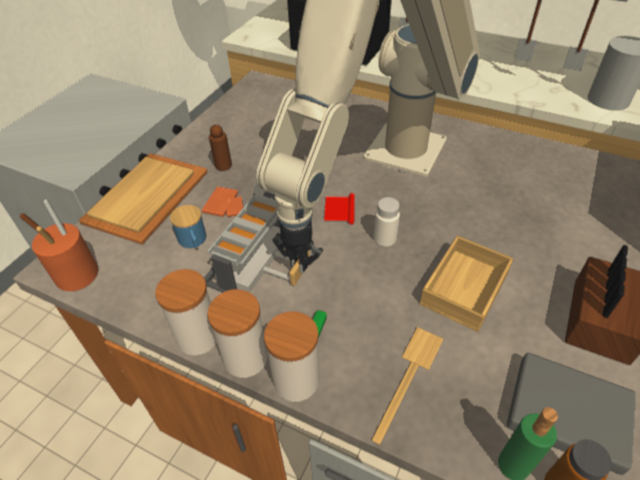

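```bash
python3 -m crank '[[60,0,0.1,0,0],[60,0,0,0,0],[60,-0.5,0,0,0],[60,-1,0,0,0],[60,-1,0,0,0],[60,-1,0,0,0],[60,-1,0,0,0],[60,-1,0,0,0],[60,-1,0,0,0],[60,-1,0,0,0],[60,-0.5,-0.5,-0.5,0],[60,0,-1,-1,0]]' ; python3 -m crank '[[60,0,-1,-1,0],[60,0,-1,-1,0],[60,0,-1,-1,0],[60,0,-1,-1,0],[60,0,-1,-1,0],[60,0,-1,-1,0],[60,0,0,0,0],[60,0,0,0,0]]';python3 -c "
from h import *
st();snap('wrist','w2');snap('side','si2')"
```

```text
clock: 7.88
ee_pos: [0.5888, -0.1054, 0.2276]
eef_rot: [-0.281, 1.569, -0.28]
contact_force: [-0.1, -0.5, -0.2]
grip_width: 0.0513
clock: 8.88
ee_pos: [0.4385, -0.2549, 0.2263]
eef_rot: [1.727, 1.571, 1.726]
contact_force: [-0.1, -0.0, 0.4]
grip_width: 0.0514
t8.88 p [ 0.4385 -0.2549  0.2263] F [-0.1 -0.   0.4] w 0.0514
yaw of tool y (deg) 89.96 toolx [-0.  0. -1.] y [0.001 1.    0.   ] z [ 1.    -0.001 -0.   ] q [-0.55  0.26  1.89  0.    0.99 -2.12]
```

View pics/w2.png

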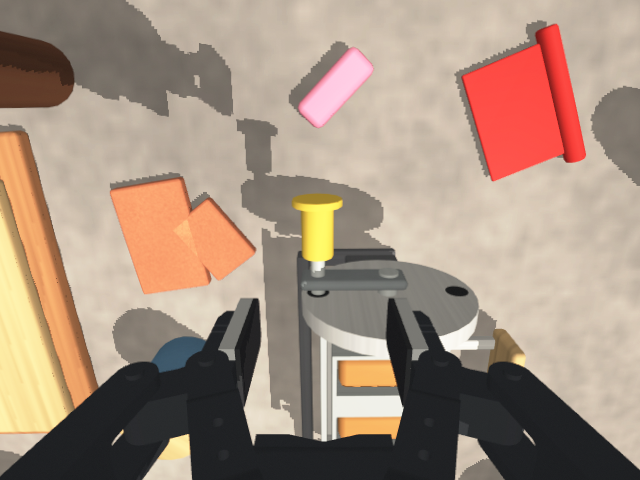

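View pics/si2.png

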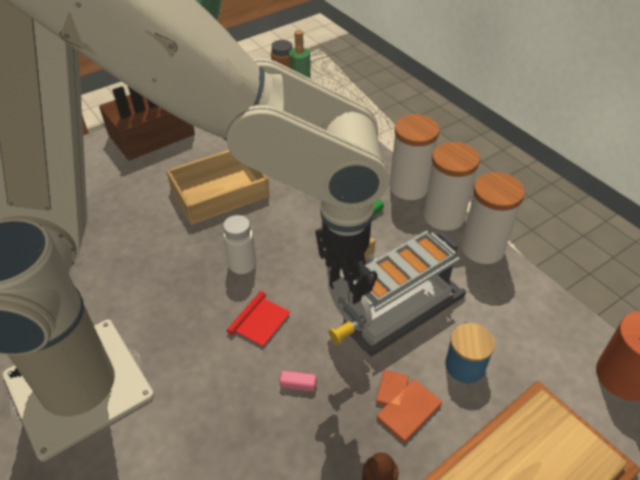

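```bash
python3 -c "
from h import *
c=manip.camera('wrist')
print(proj(c,[[.4215,-.258,.132],[.4575,-.258,.126],[.4395,-.258,.126]]))
print(onz(c,(318,258),.126),onz(c,(318,197),.132))"
```

```text
[[317.48679259 214.11001673]
 [317.85508469 263.66253529]
 [317.73554558 238.24035787]]
[ 0.45342111 -0.25788542  0.126     ] [ 0.41055391 -0.2576328   0.132     ]
```

```bash
python3 -m crank '[[60,1,-0.12,0,0],[60,1,0,0,0],[60,1,0,0,0],[60,1,0,0,0],[60,0.9,0,0,0],[60,0,0,0,0],[0,0,0,0,0],[0,0,0,0,0],[0,0,0,0,0],[0,0,0,0,0]]' 50;python3 -c "
from h import *
st();snap('wrist','w3')"
```

```text
clock: 10.28
ee_pos: [0.4398, -0.2587, 0.1048]
eef_rot: [-0.745, 1.568, -0.744]
contact_force: [0.2, -5.5, 1.9]
grip_width: 0.0199
t10.28 p [ 0.4398 -0.2587  0.1048] F [ 0.2 -5.5  1.9] w 0.0199
yaw of tool y (deg) 90.02 toolx [ 0.002 -0.002 -1.   ] y [-0.     1.    -0.002] z [1.    0.    0.002] q [-0.55  0.45  1.96 -0.    0.72 -2.13]
```

View pics/w3.png

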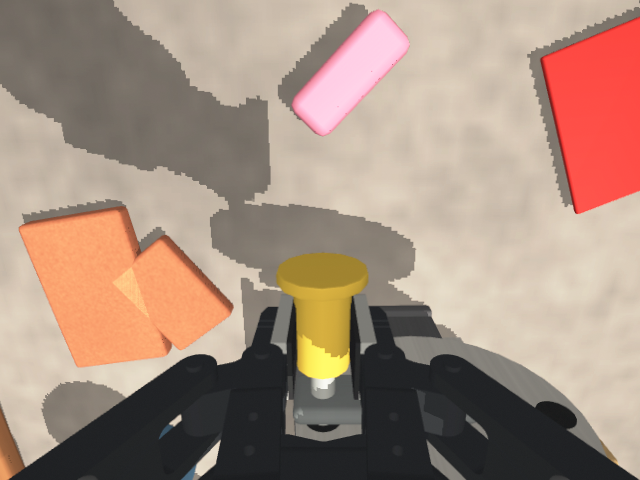

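```bash
python3 -m crank '[[0,0,0,-0.3,0],[0,0,0,-0.3,0],[0,0,0,-0.08,0],[0,0,0,0,0],[0,0,0,0,0]]' 70;python3 -c "
from h import *
st();snap('wrist','w4')"
```

```text
clock: 10.95
ee_pos: [0.4245, -0.2589, 0.1048]
eef_rot: [-0.443, 1.565, -0.443]
contact_force: [6.8, -3.3, -2.3]
grip_width: 0.0193
t10.95 p [ 0.4245 -0.2589  0.1048] F [ 6.8 -3.3 -2.3] w 0.0193
yaw of tool y (deg) 90.0 toolx [ 0.005 -0.003 -1.   ] y [ 0.     1.    -0.003] z [ 1.    -0.     0.005] q [-0.57  0.43  1.99  0.    0.71 -2.14]
```

View pics/w4.png

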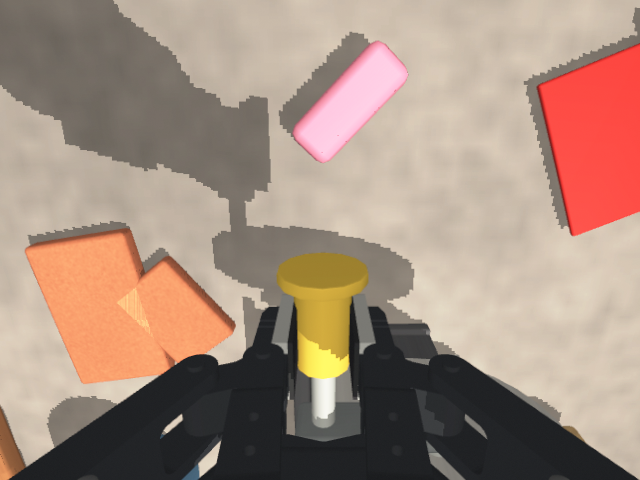

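```bash
python3 -m crank '[[0,-0.416,0.044,0,0],[0,-0.398,0.129,0,0],[0,-0.362,0.209,0,0],[0,-0.311,0.28,0,0],[0,-0.246,0.338,0,0],[0,-0.17,0.382,0,0],[0,-0.087,0.409,0,0],[0,0,0.2,0,0]]' 70;python3 -c "
from h import *
st();snap('wrist','w5')"
```

```text
clock: 12.0
ee_pos: [0.4247, -0.2087, 0.155]
eef_rot: [-0.387, 1.564, -0.387]
contact_force: [5.8, -3.3, 0.7]
grip_width: 0.0196
t12.00 p [ 0.4247 -0.2087  0.155 ] F [ 5.8 -3.3  0.7] w 0.0196
yaw of tool y (deg) 90.02 toolx [ 0.006 -0.003 -1.   ] y [-0.     1.    -0.003] z [1.    0.    0.006] q [-0.48  0.32  2.02  0.    0.8  -2.05]
```

View pics/w5.png

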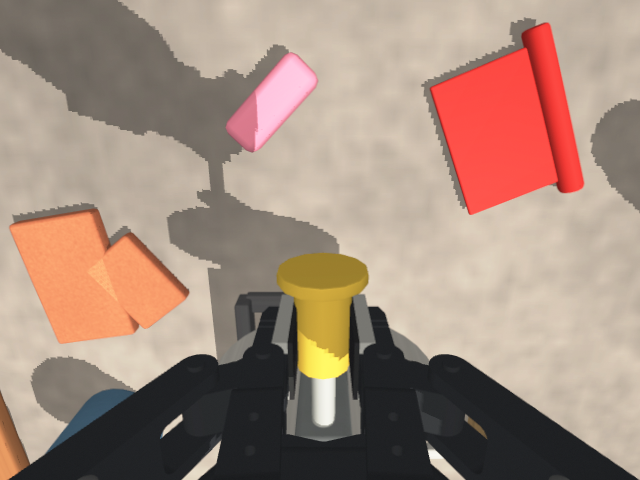

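```bash
python3 -m crank '[[0,0,0.218,0,0],[0,0.087,0.409,0,0],[0,0.17,0.382,0,0],[0,0.246,0.338,0,0],[0,0.311,0.28,0,0],[0,0.362,0.209,0,0],[0,0.398,0.129,0,0],[0,0.416,0.044,0,0],[0,0,0,0,0],[0,0,0,0,0]]' 70;python3 -c "
from h import *
st();snap('wrist','w6')"
```

```text
clock: 13.3
ee_pos: [0.4248, -0.1589, 0.1047]
eef_rot: [-0.364, 1.565, -0.364]
contact_force: [6.4, -4.7, -3.5]
grip_width: 0.0195
t13.30 p [ 0.4248 -0.1589  0.1047] F [ 6.4 -4.7 -3.5] w 0.0195
yaw of tool y (deg) 90.01 toolx [ 0.006 -0.002 -1.   ] y [-0.     1.    -0.002] z [1.    0.    0.006] q [-0.38  0.39  2.09  0.    0.66 -1.96]
```

View pics/w6.png

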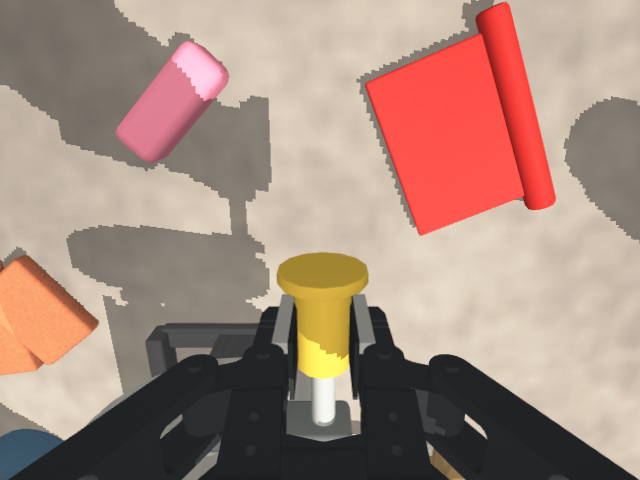

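```bash
python3 -m crank '[[0,0,0,0.2,0],[0,0,0,0.2,0],[0,0,0,0.2,0],[0,0,0,0,0]]' 40;python3 -m crank '[[30,0,0,0,0],[50,0,0,0,0],[50,0,0,0,0],[50,0,0,0,0]]' 40;python3 -c "
from h import *
st();snap('wrist','w7')"
```

```text
clock: 13.85
ee_pos: [0.4393, -0.1588, 0.1047]
eef_rot: [-0.403, 1.566, -0.403]
contact_force: [5.0, -4.8, -1.0]
grip_width: 0.0193
clock: 14.35
ee_pos: [0.4368, -0.1576, 0.1038]
eef_rot: [2.586, 1.57, 2.586]
contact_force: [-0.0, 0.7, 0.8]
grip_width: 0.0425
t14.35 p [ 0.4368 -0.1576  0.1038] F [-0.   0.7  0.8] w 0.0425
yaw of tool y (deg) 90.02 toolx [-0.  0. -1.] y [-0.  1.  0.] z [ 1.  0. -0.] q [-0.37  0.4   2.06  0.    0.68 -1.94]
```

View pics/w7.png

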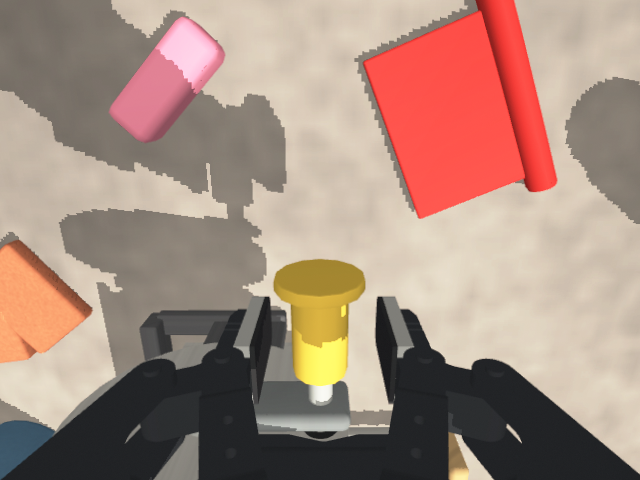

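```bash
python3 -m crank '[[50,-1,0,0,0],[50,-1,0,0,0],[50,-1,0,0,0],[30,-1,0,0,0],[0,-1,0,0,0],[0,0,-0.5,1,0],[0,0,-0.5,1,0],[0,0,-0.5,1,0],[0,0,-0.5,1,0],[0,0,0,1,0],[0,0,0,1,0],[0,0,0,1,0]]' 40;python3 -m crank '[[0,0,0,0.6,0],[0,1,0,0,0],[0,1,0,0,0],[0,1,0,0,0],[0,0,0,0,0],[0,0,0,0,0]]';python3 -c "
from h import *
st();snap('side','si3');snap('scene','sc3')"
```

```text
clock: 15.9
ee_pos: [0.6126, -0.2077, 0.2285]
eef_rot: [2.711, 1.57, 2.711]
contact_force: [-0.2, -1.2, 0.9]
grip_width: 0.0003
clock: 16.65
ee_pos: [0.6274, -0.2079, 0.1546]
eef_rot: [-0.404, 1.57, -0.404]
contact_force: [0.2, -0.6, 1.0]
grip_width: 0.0001
t16.65 p [ 0.6274 -0.2079  0.1546] F [ 0.2 -0.6  1. ] w 0.0001
yaw of tool y (deg) 90.02 toolx [ 0.001 -0.    -1.   ] y [-0.  1. -0.] z [1.    0.    0.001] q [-0.34  0.56  1.6  -0.    0.98 -1.91]
```

View pics/si3.png

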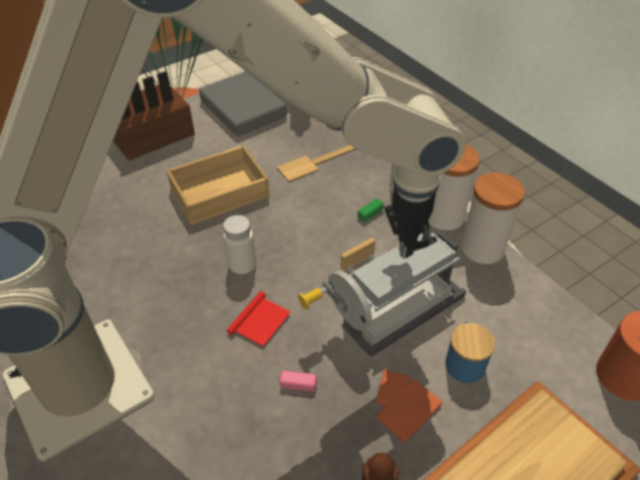

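View pics/sc3.png

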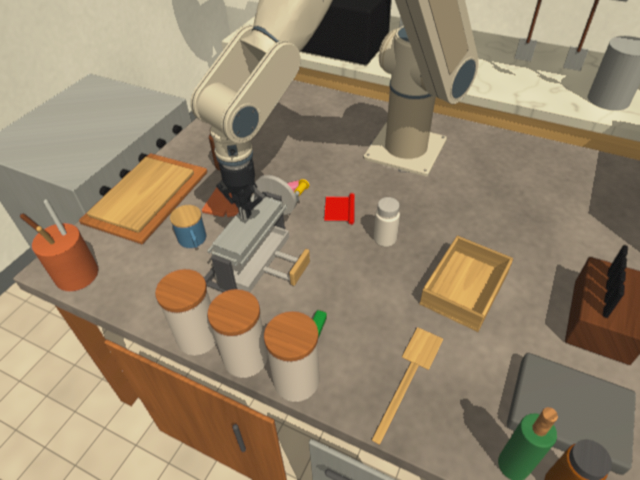

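```bash
python3 -m crank '[[0,1,0,0,0],[0,0.2,0,0,0],[0,-1,0,0,0],[0,-0.2,0,0,0],[0,1,0,0,0],[0,0.2,0,0,0],[0,-1,0,0,0],[0,-0.2,0,0,0],[0,1,0,0,0],[0,0.2,0,0,0]]' 40; python3 -m crank '[[0,-1,0,0,0],[0,-0.2,0,0,0],[0,0,0,0,0]]'; python3 -c "
from h import *
st();snap('side','si4');snap('scene','sc4')
import cv2
a=cv2.imread('pics/scene0.png')
a=cv2.imread('pics/sc4.png')[170:310,190:340];b=cv2.imread('pics/si4.png')[210:350,310:490]
cv2.imwrite('pics/z4.png',np.vstack([cv2.resize(a,(400,373),interpolation=2),cv2.resize(b,(400,311)[:2],interpolation=2)])[:600])
cv2.imwrite('pics/z4.png',np.hstack([cv2.resize(a,(390,364),interpolation=2),cv2.resize(b,(400,364),interpolation=2)]))"
```

```text
clock: 18.0
ee_pos: [0.6285, -0.2083, 0.1275]
eef_rot: [-0.367, 1.568, -0.366]
contact_force: [-14.5, 5.3, 58.3]
grip_width: -0.0
clock: 18.38
ee_pos: [0.6265, -0.2076, 0.153]
eef_rot: [2.808, 1.57, 2.809]
contact_force: [0.1, -0.9, -0.4]
grip_width: -0.0003
t18.38 p [ 0.6265 -0.2076  0.153 ] F [ 0.1 -0.9 -0.4] w -0.0003
yaw of tool y (deg) 90.02 toolx [-0.001  0.    -1.   ] y [-0.  1.  0.] z [ 1.     0.    -0.001] q [-0.34  0.56  1.6  -0.    0.98 -1.91]
```

View pics/z4.png

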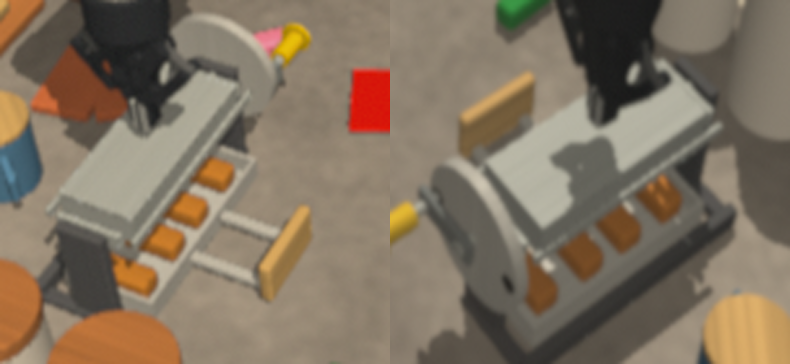

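```bash
python3 -m crank '[[30,-1,0,0,0],[60,-1,0,0,0],[60,-1,0,0,0],[60,0,0.5,-1,0],[60,0,0.5,-1,0],[60,0,0.5,-1,0],[60,0,0.5,-1,0],[60,0,0,-1,0],[60,0,0,-1,0],[60,0,0,-1,0],[60,0,0,-0.5,0],[60,0,0,0,0]]' 50; python3 -c "
from h import *
st();snap('wrist','w8')"
```

```text
clock: 19.98
ee_pos: [0.4391, -0.1578, 0.2285]
eef_rot: [2.707, 1.57, 2.707]
contact_force: [-0.7, -0.6, 1.0]
grip_width: 0.0511
t19.98 p [ 0.4391 -0.1578  0.2285] F [-0.7 -0.6  1. ] w 0.0511
yaw of tool y (deg) 89.99 toolx [-0.001  0.    -1.   ] y [0. 1. 0.] z [ 1.    -0.    -0.001] q [-0.37  0.19  1.97  0.    0.98 -1.94]
```

View pics/w8.png

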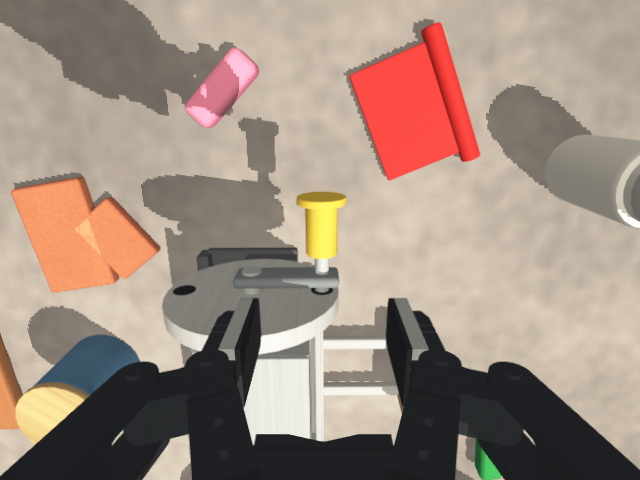

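Pin is in, knob centred at u≈321. Descend and grip.

```bash
python3 -m crank '[[60,1,0,0,0],[60,1,0,0,0],[60,1,0,0,0],[60,1,0,0,0],[60,0.95,0,0,0],[60,0,0,0,0],[0,0,0,0,0],[0,0,0,0,0],[0,0,0,0,0],[0,0,0,0,0]]' 60;python3 -c "
from h import *
st()"; python3 -m crank '[[0,0,0,-0.3,0],[0,0,0,-0.3,0],[0,0,0,-0.08,0],[0,0,0,0,0]]' 70;python3 -c "
from h import *
st();snap('wrist','w9')"
```

```text
clock: 21.28
ee_pos: [0.4405, -0.1587, 0.106]
eef_rot: [-0.605, 1.568, -0.604]
contact_force: [-0.1, -6.2, 0.9]
grip_width: 0.0199
t21.27 p [ 0.4405 -0.1587  0.106 ] F [-0.1 -6.2  0.9] w 0.0199
yaw of tool y (deg) 90.04 toolx [ 0.002 -0.002 -1.   ] y [-0.001  1.    -0.002] z [1.    0.001 0.002] q [-0.37  0.4   2.05 -0.    0.68 -1.94]
clock: 21.78
ee_pos: [0.4255, -0.1589, 0.1064]
eef_rot: [-0.354, 1.564, -0.354]
contact_force: [6.6, -3.3, -3.3]
grip_width: 0.0197
t21.77 p [ 0.4255 -0.1589  0.1064] F [ 6.6 -3.3 -3.3] w 0.0197
yaw of tool y (deg) 90.01 toolx [ 0.007 -0.002 -1.   ] y [-0.     1.    -0.002] z [1.    0.    0.007] q [-0.38  0.38  2.09  0.    0.67 -1.96]
```

View pics/w9.png

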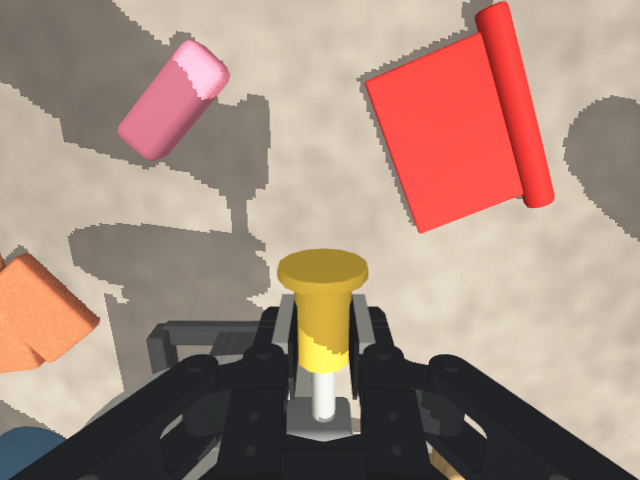

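```bash
python3 -m crank '[[0,-0.416,-0.044,0,0],[0,-0.398,-0.129,0,0],[0,-0.362,-0.209,0,0],[0,-0.311,-0.28,0,0],[0,-0.246,-0.338,0,0],[0,-0.17,-0.382,0,0],[0,-0.087,-0.409,0,0],[0,0,-0.2,0,0]]' 70;python3 -c "
from h import *
st()"
python3 -m crank '[[0,0,-0.218,0,0],[0,0.087,-0.409,0,0],[0,0.17,-0.382,0,0],[0,0.246,-0.338,0,0],[0,0.311,-0.28,0,0],[0,0.362,-0.209,0,0],[0,0.398,-0.129,0,0],[0,0.416,-0.044,0,0],[0,0,0,0,0],[0,0,0,0,0]]' 70;python3 -c "
from h import *
st();snap('wrist','w10')"
```

```text
clock: 22.82
ee_pos: [0.4252, -0.2083, 0.1564]
eef_rot: [-0.225, 1.565, -0.225]
contact_force: [7.1, 2.8, 2.1]
grip_width: 0.0194
t22.82 p [ 0.4252 -0.2083  0.1564] F [7.1 2.8 2.1] w 0.0194
yaw of tool y (deg) 89.98 toolx [ 0.006 -0.001 -1.   ] y [ 0.     1.    -0.001] z [ 1.    -0.     0.006] q [-0.48  0.31  2.02  0.    0.8  -2.05]
clock: 24.08
ee_pos: [0.4252, -0.2589, 0.1062]
eef_rot: [-0.448, 1.565, -0.448]
contact_force: [6.8, -1.4, -4.1]
grip_width: 0.0195
t24.07 p [ 0.4252 -0.2589  0.1062] F [ 6.8 -1.4 -4.1] w 0.0195
yaw of tool y (deg) 90.0 toolx [ 0.006 -0.003 -1.   ] y [ 0.     1.    -0.003] z [1.    0.    0.006] q [-0.57  0.43  1.99  0.    0.71 -2.14]
```

View pics/w10.png

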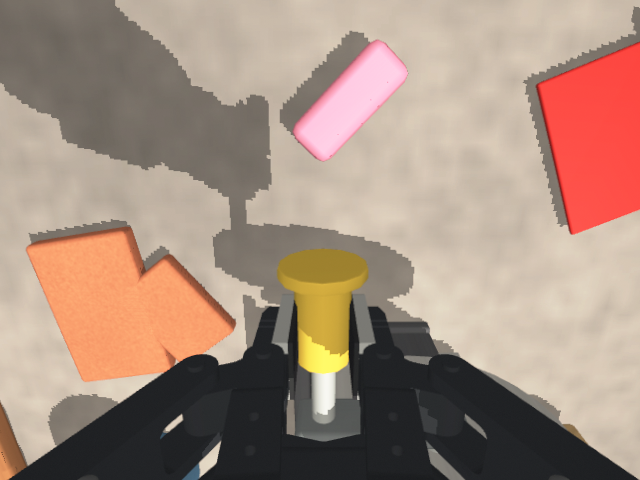

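```bash
python3 -m crank '[[0,0,0,0.2,0],[0,0,0,0.2,0],[0,0,0,0.2,0],[0,0,0,0,0],[30,0,0,0,0],[60,0,0,0,0],[60,0,0,0,0],[60,0,0,0,0],[60,-1,0,0,0],[60,-1,0,0,0],[60,-1,0,0,0],[60,-1,0,0,0]]' 40;python3 -m crank '[[60,-0.9,0,0,0],[60,0,0,0,0]]';python3 -c "
from h import *
st();snap('wrist','w11');snap('scene','sc11')"
```

```text
clock: 25.62
ee_pos: [0.4373, -0.2577, 0.2058]
eef_rot: [2.472, 1.57, 2.472]
contact_force: [0.7, 1.0, -0.3]
grip_width: 0.0512
clock: 25.88
ee_pos: [0.4384, -0.2583, 0.229]
eef_rot: [-0.554, 1.567, -0.554]
contact_force: [0.1, 0.3, 0.1]
grip_width: 0.0511
t25.88 p [ 0.4384 -0.2583  0.229 ] F [0.1 0.3 0.1] w 0.0511
yaw of tool y (deg) 90.01 toolx [ 0.003 -0.002 -1.   ] y [-0.     1.    -0.002] z [1.    0.    0.003] q [-0.56  0.25  1.89  0.    1.   -2.13]
```

View pics/w11.png

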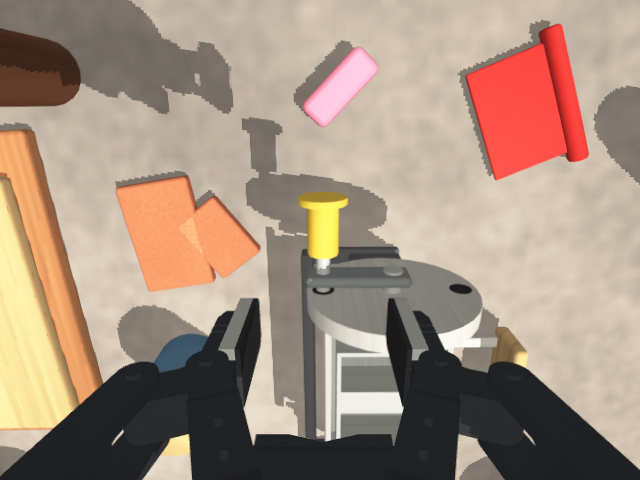

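View pics/sc11.png

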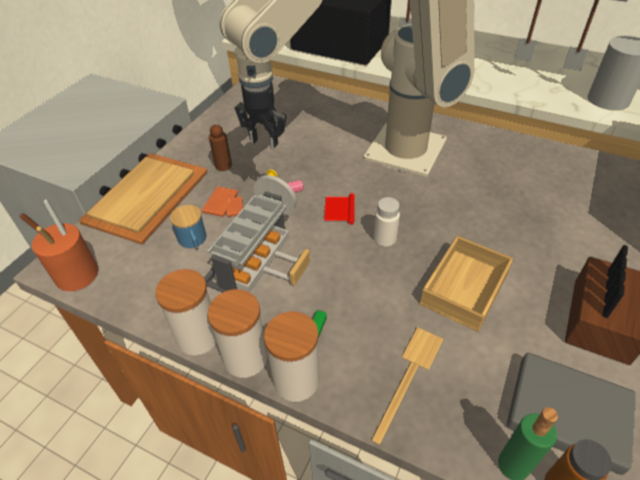

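```bash
python3 -m crank '[[60,0,0.95,0.95,0],[60,0,0.95,0.95,0],[60,0,0.95,0.95,0],[60,0,0.95,0.95,0],[60,0,0.95,0.95,0],[60,0,0.95,0.95,0],[60,0,0.95,0.95,0],[60,0,0.95,0.95,0],[60,1,0,0,0],[60,1,0,0,0],[60,1,0,0,0],[60,0,0,0,0]]' 40;python3 -c "
from h import *
st();snap('wrist','w12')"
```

```text
clock: 27.48
ee_pos: [0.6251, -0.0674, 0.1491]
eef_rot: [3.015, 1.564, 3.015]
contact_force: [-0.0, -0.1, -0.8]
grip_width: 0.0514
t27.48 p [ 0.6251 -0.0674  0.1491] F [-0.  -0.1 -0.8] w 0.0514
yaw of tool y (deg) 90.02 toolx [-0.007  0.001 -1.   ] y [-0.     1.     0.001] z [ 1.     0.    -0.007] q [-0.13  0.53  1.67 -0.    0.95 -1.7 ]
```

View pics/w12.png

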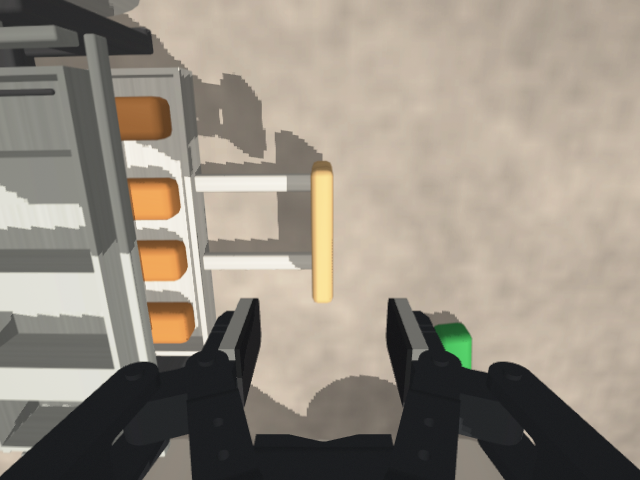

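```bash
python3 -m crank '[[60,1,0,0,0],[60,1,0,0,0],[60,1,0,0,0],[60,1,0,0,0],[60,0.8,0,0,0],[60,0,0,0,0],[0,0,0,0,0],[0,0,0,0,0],[0,0,0,0,0],[0,0,0,0,0],[0,0,0,0,0]]' 50;python3 -m crank '[[0,0,0.2,0,0],[0,0,0.4,0,0],[0,0,0.6,0,0],[0,0,0.6,0,0],[0,0,0.6,0,0],[0,0,0.6,0,0],[0,0,0.6,0,0],[0,0,0.6,0,0],[0,0,0.5,0,0],[0,0,0.3,0,0],[0,0,0.1,0,0],[0,0,0,0,0]]' 50; python3 -c "
from h import *
st()"
```

```text
clock: 28.9
ee_pos: [0.6283, -0.0679, 0.0339]
eef_rot: [-0.206, 1.569, -0.206]
contact_force: [-0.6, -0.5, 6.5]
grip_width: 0.0131
clock: 30.4
ee_pos: [0.6277, 0.0603, 0.0338]
eef_rot: [0.337, 1.57, 0.338]
contact_force: [-3.0, 1.8, 8.4]
grip_width: 0.0129
t30.40 p [0.6277 0.0603 0.0338] F [-3.   1.8  8.4] w 0.0129
yaw of tool y (deg) 90.05 toolx [ 0.001  0.    -1.   ] y [-0.001  1.     0.   ] z [1.    0.001 0.001] q [ 0.08  0.69  1.71  0.    0.74 -1.5 ]
```

```bash
python3 -m crank '[[60,0,0,0,0],[60,0,0,0,0],[60,-1,0,0,0],[60,-1,0,0,0],[60,-1,0,0,0],[60,-1,0,0,1],[60,-1,0,0,1],[60,-1,0,0,1],[60,-1,0,0,1],[60,-0.5,0,0,1],[60,0,0,0,1],[60,0,0,0,1]]' 50;python3 -m crank '[[60,0,0,0,1],[60,0,0,0,1],[60,0,0,0,1],[60,0,0,0,1],[60,0,0,0,1],[60,0,0,0,1],[60,0,0,0,1],[60,0,0,0,1],[60,0,0,0,1],[60,0,0,0,1],[60,0,0,0,1],[60,0,0,0,0]]'; python3 -c "
from h import *
st()
import pickle
for n in ['wrist','scene','side']: pickle.dump(snap(n,n+'13'),open(n+'13.pkl','wb'))"
```

```text
clock: 31.9
ee_pos: [0.6274, 0.0596, 0.2202]
eef_rot: [0.695, 1.571, 0.081]
contact_force: [0.2, 0.2, -0.8]
grip_width: 0.0511
clock: 33.4
ee_pos: [0.6273, 0.0597, 0.2199]
eef_rot: [-1.429, 1.571, -2.999]
contact_force: [-0.2, 0.7, 0.4]
grip_width: 0.051
t33.40 p [0.6273 0.0597 0.2199] F [-0.2  0.7  0.4] w 0.051
yaw of tool y (deg) 0.05 toolx [-0. -0. -1.] y [ 1.     0.001 -0.   ] z [ 0.001 -1.     0.   ] q [ 0.08  0.44  1.63 -0.    1.07  0.08]
```

View pics/wrist13.png

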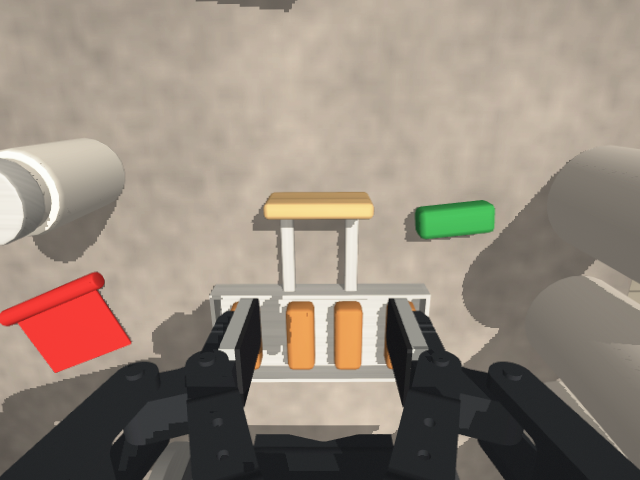

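View pics/scene13.png

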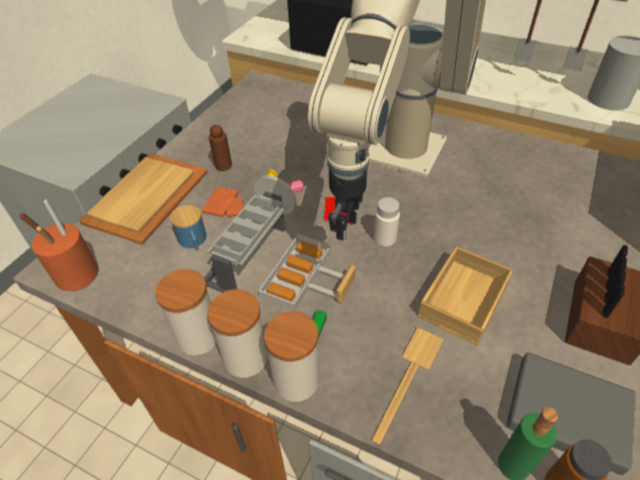

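View pics/side13.png

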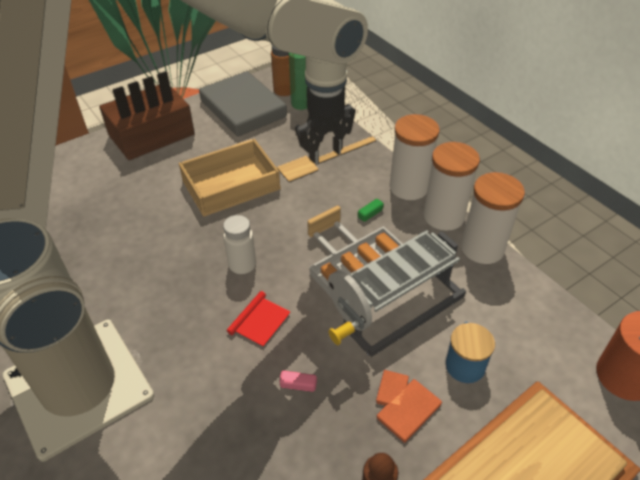

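```bash
python3 -m crank '[[50,-0.2,0,1,0],[50,-0.2,0,1,0],[50,-0.2,0,1,0],[50,-0.2,0,1,0],[50,-0.2,0,1,0],[50,-0.2,0,1,0],[50,0,0,0,0]]'; python3 -c "
from h import *
st()
import pickle
for n in ['wrist']: pickle.dump(snap(n,n+'14'),open(n+'14.pkl','wb'))"
```

```text
clock: 34.42
ee_pos: [0.6277, -0.0917, 0.2505]
eef_rot: [1.269, 1.57, -0.302]
contact_force: [0.1, -0.4, -0.1]
grip_width: 0.0424
t34.42 p [ 0.6277 -0.0917  0.2505] F [ 0.1 -0.4 -0.1] w 0.0424
yaw of tool y (deg) -0.06 toolx [ 0.001 -0.    -1.   ] y [ 1.    -0.001  0.001] z [-0.001 -1.     0.   ] q [-0.16  0.42  1.59 -0.    1.13 -0.16]
```

View pics/wrist14.png

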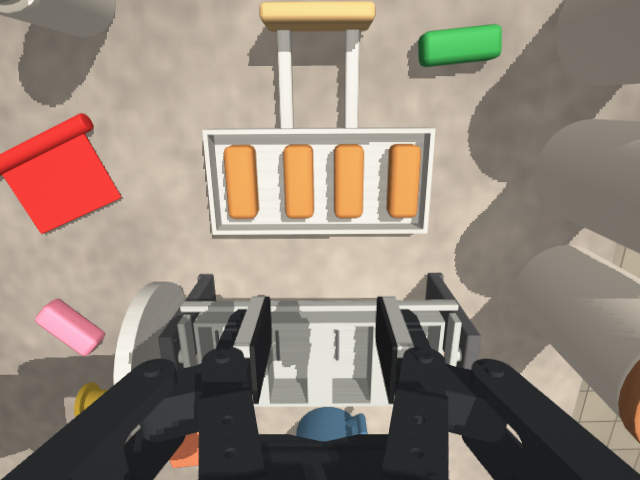

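```bash
cat > bars.py <<'E'
from h import *
def bars(c,roi=(200,125,440,240),z=.031):
    h=cv2.cvtColor(c['pixels'],cv2.COLOR_RGB2HSV);m=cv2.inRange(h,(8,130,90),(18,255,255))
    k=np.zeros_like(m);x0,y0,x1,y1=roi;k[y0:y1,x0:x1]=m[y0:y1,x0:x1]
    cs,_=cv2.findContours(k,cv2.RETR_EXTERNAL,cv2.CHAIN_APPROX_NONE);o=[]
    for q in cs:
        if cv2.contourArea(q)<300: continue
        W=np.array([onz(c,p,z)[:2] for p in q[:,0].astype(float)])
        r=cv2.minAreaRect((W*1000).astype(np.float32));o.append(r);print(r)
    return o
E
python3 - <<'E'
import pickle
from bars import *
c=pickle.load(open('wrist14.pkl','rb'))
bars(c)
for uv in [(210,132),(432,132),(427,232),(213,232)]: print(onz(c,uv,.031)[:2].round(4))
c=pickle.load(open('scene13.pkl','rb'))
import cv2
a=cv2.imread('pics/scene13.png')[225:345,400:530];cv2.imwrite('pics/c13.png',cv2.resize(a,None,fx=5,fy=5,interpolation=2))
a=cv2.imread('pics/side13.png')[130:220,170:290];cv2.imwrite('pics/d13.png',cv2.resize(a,None,fx=6,fy=6,interpolation=2))
E
```

```text
((604.0846557617188, -77.56100463867188), (26.62327003479004, 67.9410171508789), 0.42004939913749695)
((550.462646484375, -77.84088134765625), (28.692312240600586, 68.8881607055664), 0.26284950971603394)
((701.9224853515625, -77.229736328125), (28.785415649414062, 68.8355712890625), 0.3709048330783844)
((650.6718139648438, -77.21437072753906), (26.60914421081543, 68.80532836914062), 0.39359062910079956)
[ 0.5254 -0.0318]
[ 0.7254 -0.0322]
[ 0.7285 -0.1268]
[ 0.5197 -0.1264]
```

View pics/c13.png

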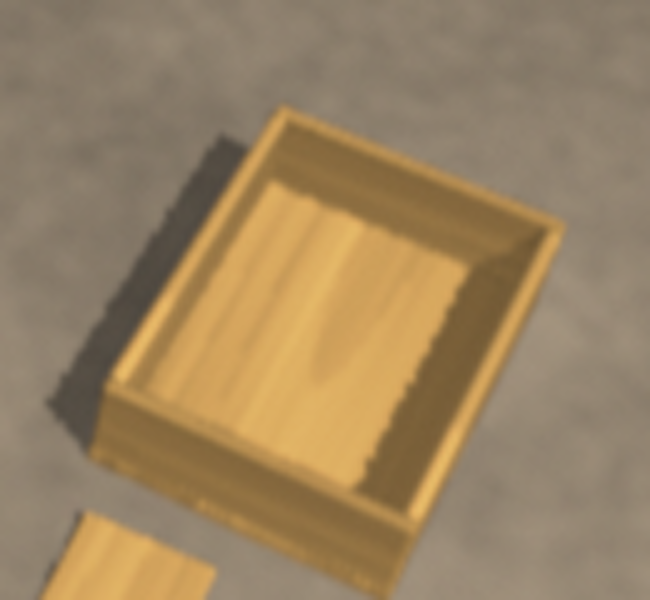

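View pics/d13.png

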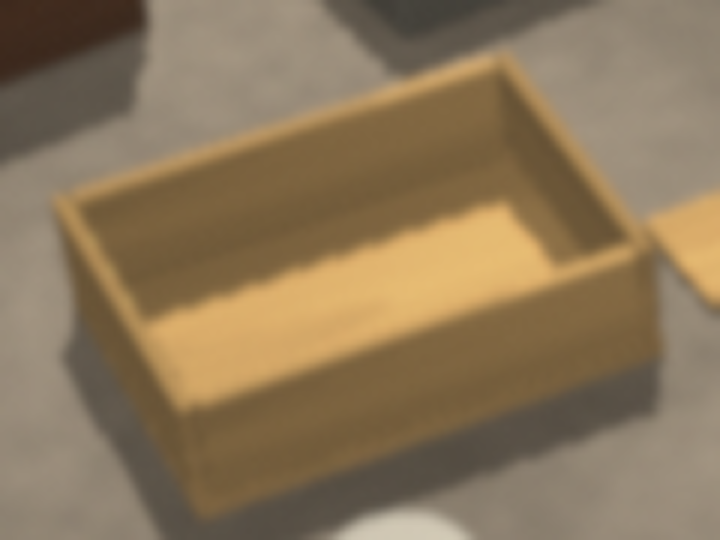

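Run:
```python
import pickle
from h import *
for n,pts,f,o in [('scene',[(282,105),(566,225),(415,525),(108,380)],5,(400,225)),('side',[(190,405),(60,195),(505,55),(655,240)],6,(170,130))]:
    c=pickle.load(open(n+'13.pkl','rb'))
    P=np.array([onz(c,(p[0]/f+o[0],p[1]/f+o[1]),.06)[:2] for p in pts])
    print(n,P.round(4).tolist(),P.mean(0),cv2.minAreaRect((P*1000).astype(np.float32)))
```

```text
scene [[0.4163, 0.2756], [0.4363, 0.4211], [0.6365, 0.395], [0.618, 0.2489]] [0.52677886 0.33514053] ((526.8299560546875, 335.2449951171875), (147.35240173339844, 203.4198455810547), 82.45584106445312)
side [[0.42, 0.2708], [0.4371, 0.4163], [0.6374, 0.3892], [0.6234, 0.2477]] [0.5294618  0.33100973] ((530.179931640625, 331.628173828125), (146.53036499023438, 204.6852569580078), 83.31629180908203)
```

```bash
python3 -m crank '[[40,0,-0.5,-0.3,0],[40,0.5,-0.5,-0.3,0],[40,1,0,0,0],[40,1,0,0,0],[40,1,0,0,0],[40,1,0,0,0],[40,1,0,0,0],[40,1,0,0,0],[40,1,0,0,0],[40,0.3,0,0,0],[40,0,0,0,0]]' 40; python3 -c "
from h import *
st()
snap('wrist','w15')"
```

```text
clock: 35.85
ee_pos: [0.602, -0.0745, 0.055]
eef_rot: [-1.77, 1.57, 2.944]
contact_force: [-0.7, -0.1, 0.2]
grip_width: 0.0342
t35.85 p [ 0.602  -0.0745  0.055 ] F [-0.7 -0.1  0.2] w 0.0342
yaw of tool y (deg) 0.07 toolx [-0.001  0.    -1.   ] y [ 1.     0.001 -0.001] z [ 0.001 -1.    -0.   ] q [-0.14  0.64  1.76  0.    0.75 -0.14]
```

View pics/w15.png

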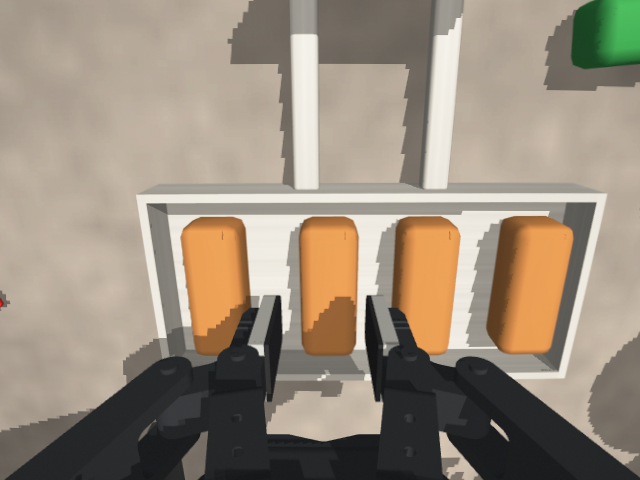

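```bash
python3 -m crank '[[40,0.9,0.05,0.12,0],[40,0.8,0,0,0],[40,0,0,0,0],[0,0,0,0,0],[0,0,0,0,0],[0,0,0,0,0],[0,0,0,0,0]]' 40; python3 -c "
from h import *
st()"
python3 -m crank '[[0,-0.5,0,0,0],[0,-1,0,0,0],[0,-1,0,0,0],[0,-1,0,0,0],[0,-1,0,0,0],[0,-1,0,0,0],[0,0,0,0,0]]'; python3 -c "
from h import *
st()
snap('wrist','w16')"
```

```text
clock: 36.78
ee_pos: [0.6039, -0.0783, 0.0129]
eef_rot: [1.395, 1.57, -0.175]
contact_force: [0.0, -0.4, -1.0]
grip_width: 0.0272
t36.77 p [ 0.6039 -0.0783  0.0129] F [ 0.  -0.4 -1. ] w 0.0272
yaw of tool y (deg) 0.02 toolx [ 0.001 -0.    -1.   ] y [1.    0.    0.001] z [ 0. -1.  0.] q [-0.15  0.71  1.76 -0.    0.68 -0.15]
clock: 37.65
ee_pos: [0.6053, -0.0785, 0.1529]
eef_rot: [1.42, 1.566, -0.15]
contact_force: [0.3, -0.1, -1.1]
grip_width: 0.0273
t37.65 p [ 0.6053 -0.0785  0.1529] F [ 0.3 -0.1 -1.1] w 0.0273
yaw of tool y (deg) 0.02 toolx [ 0.005 -0.001 -1.   ] y [1.    0.    0.005] z [ 0.    -1.     0.001] q [-0.15  0.5   1.72 -0.    0.92 -0.15]
```

View pics/w16.png

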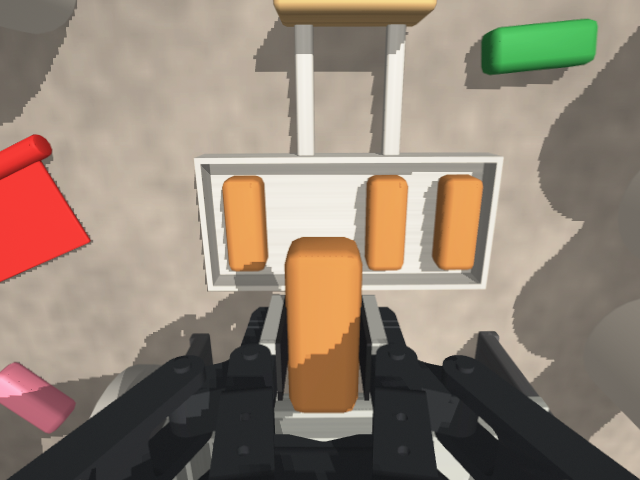

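```bash
python3 -m crank '[[0,0,-0.335,-0.98,0],[0,0,-0.335,-0.99,0],[0,0,-0.335,-0.99,0],[0,0,-0.335,-0.99,0],[0,0,-0.335,-0.99,0],[0,0,-0.335,-0.99,0],[0,0,-0.335,-0.99,0],[0,0,-0.335,-0.99,0],[0,0,-0.335,-0.99,0],[0,0,-0.335,-0.99,0],[0,0,-0.335,-0.99,0],[0,0,-0.335,-0.99,0]]' 40; python3 -m crank '[[0,0,-0.335,-0.99,0],[0,0,-0.335,-0.99,0],[0,0,-0.335,-0.99,0],[0,0,-0.335,-0.99,0],[0,0,-0.335,-0.99,0],[0,0,0,0,0],[0,0,0,0,0]]'; python3 -c "
from h import *
st()
snap('wrist','w17')"
```

```text
clock: 39.2
ee_pos: [0.502, 0.219, 0.1489]
eef_rot: [-1.193, 1.569, -2.763]
contact_force: [0.4, -0.7, 0.1]
grip_width: 0.0268
clock: 40.08
ee_pos: [0.4608, 0.3415, 0.1493]
eef_rot: [-0.824, 1.569, -2.395]
contact_force: [-0.3, 0.8, -0.4]
grip_width: 0.0272
t40.08 p [0.4608 0.3415 0.1493] F [-0.3  0.8 -0.4] w 0.0272
yaw of tool y (deg) 0.03 toolx [-0.001 -0.001 -1.   ] y [ 1.     0.001 -0.001] z [ 0.001 -1.     0.001] q [ 0.62  0.46  1.8  -0.    0.89  0.62]
```

View pics/w17.png

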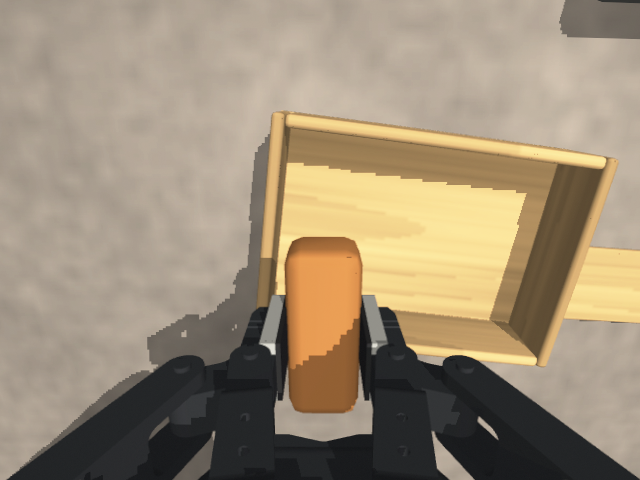

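```bash
python3 -c "
from h import *
c=manip.camera('wrist')
P=np.array([onz(c,p,.06)[:2] for p in [(274,112),(616,158),(545,366)]]);print(P.round(4),(P[0]+P[2])/2)"
```

```text
[[0.4324 0.4196]
 [0.6353 0.3944]
 [0.6187 0.2474]] [0.52555864 0.33349211]
```

```bash
python3 -m crank '[[0,1,0.35,0,0],[0,1,0,0,0],[0,1,0,0,0],[0,1,0,0,0],[0,0.8,0,0,0],[0,0.35,0,0,0],[0,0,0,0,0]]' 40; python3 -c "
from h import *
st()"; python3 -m crank '[[38,0,0,0,0],[38,0,0,0,0],[38,0,0,0,0],[38,-1,0,0,0],[38,-1,0,0,0],[38,-1,0,0,0],[38,-1,0,0,0],[38,-1,0,0,0],[38,-1,0,0,0],[38,0,0,0,0]]'; python3 -c "
from h import *
st();snap('wrist','w18')"
```

```text
clock: 41.05
ee_pos: [0.4699, 0.3419, 0.021]
eef_rot: [-0.949, 1.57, -2.52]
contact_force: [0.0, 0.5, 0.3]
grip_width: 0.0272
t41.05 p [0.4699 0.3419 0.021 ] F [0.  0.5 0.3] w 0.0272
yaw of tool y (deg) -0.0 toolx [-0.001 -0.    -1.   ] y [ 1.    -0.    -0.001] z [-0. -1.  0.] q [ 0.61  0.67  1.82 -0.    0.65  0.61]
clock: 42.3
ee_pos: [0.4711, 0.343, 0.1735]
eef_rot: [2.184, 1.566, 0.614]
contact_force: [0.0, -0.1, -0.7]
grip_width: 0.0326
t42.30 p [0.4711 0.343  0.1735] F [ 0.  -0.1 -0.7] w 0.0326
yaw of tool y (deg) 0.02 toolx [ 0.004  0.003 -1.   ] y [1.    0.    0.004] z [ 0.    -1.    -0.003] q [0.61 0.43 1.77 0.   0.93 0.61]
```

View pics/w18.png

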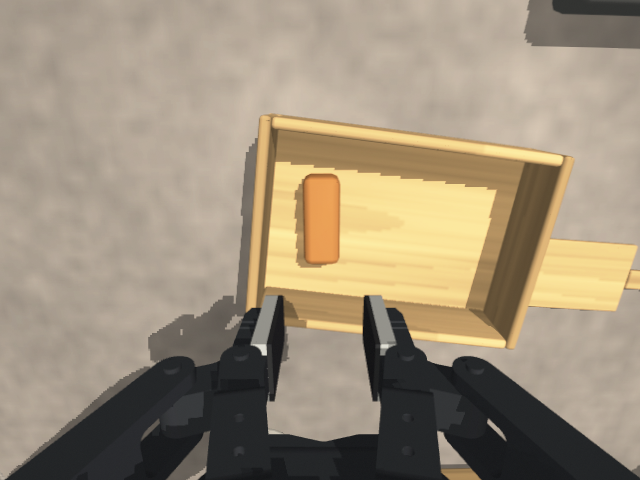

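```bash
python3 -m crank '[[45,0,0.423,0.99,0],[45,0,0.423,0.99,0],[45,0,0.423,0.99,0],[45,0,0.423,0.99,0],[45,0,0.423,0.99,0],[45,0,0.423,0.99,0],[45,0,0.423,0.99,0],[45,0,0.423,0.99,0],[45,0,0.423,0.99,0],[45,0,0.423,0.99,0],[45,0,0.423,0.99,0],[45,0,0.423,0.99,0]]' 40; python3 -m crank '[[45,0,0.423,0.99,0],[45,0,0.423,0.99,0],[45,0,0.423,0.99,0],[45,0.5,0.423,0.99,0],[45,1,0.423,0.99,0],[45,1,0,0,0],[45,1,0,0,0],[45,1,0,0,0],[45,0,0,0,0]]'; python3 -c "
from h import *
st()
c=snap('wrist','w19')
from bars import bars
bars(c,(100,100,600,300))"
```

```text
clock: 43.85
ee_pos: [0.5964, 0.0444, 0.1698]
eef_rot: [-1.522, 1.569, -3.093]
contact_force: [-0.9, 0.9, -0.9]
grip_width: 0.0382
clock: 44.98
ee_pos: [0.6474, -0.0785, 0.0553]
eef_rot: [-1.71, 1.565, 3.002]
contact_force: [-0.9, -1.0, -0.2]
grip_width: 0.0385
t44.98 p [ 0.6474 -0.0785  0.0553] F [-0.9 -1.  -0.2] w 0.0385
yaw of tool y (deg) 0.01 toolx [-0.006  0.001 -1.   ] y [ 1.     0.    -0.006] z [ 0.    -1.    -0.001] q [-0.14  0.69  1.65  0.    0.81 -0.14]
((651.2456665039062, -62.22406768798828), (26.296384811401367, 44.194969177246094), 0.4795609414577484)
((555.0451049804688, -62.519927978515625), (44.73807144165039, 32.55815124511719), 89.97489166259766)
((701.1943969726562, -61.96257400512695), (29.6561279296875, 44.707725524902344), 0.3529219329357147)
```

View pics/w19.png

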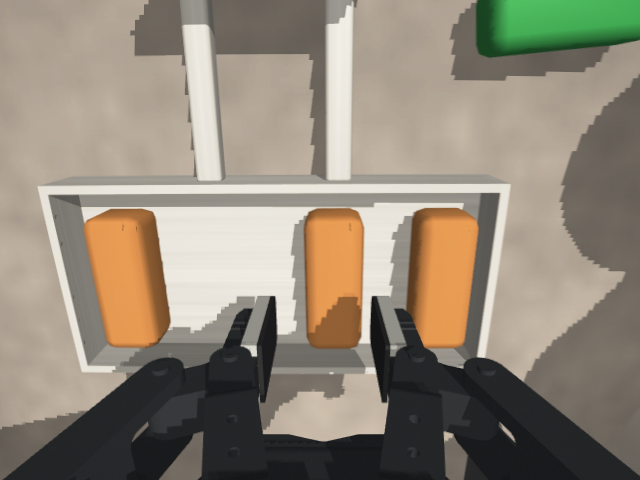

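```bash
python3 -m crank '[[45,0.9,0.13,0,0],[45,0.8,0,0,0],[45,0,0,0,0],[0,0,0,0,0],[0,0,0,0,0],[0,0,0,0,0],[0,0,0,0,0],[0,-1,0,0,0],[0,-1,0,0,0],[0,-1,0,0,0],[0,-1,0,0,0],[0,-1,0,0,0]]' 40; python3 -m crank '[[0,-0.5,0,0,0],[0,0,0,0,0]]'; python3 -c "
from h import *
st();snap('wrist','w20')"
```

```text
clock: 46.52
ee_pos: [0.653, -0.0785, 0.1423]
eef_rot: [1.382, 1.571, -0.188]
contact_force: [-0.1, 1.7, -0.5]
grip_width: 0.0267
clock: 46.78
ee_pos: [0.6536, -0.0785, 0.1546]
eef_rot: [1.43, 1.569, -0.141]
contact_force: [-0.6, -0.2, -0.8]
grip_width: 0.027
t46.77 p [ 0.6536 -0.0785  0.1546] F [-0.6 -0.2 -0.8] w 0.027
yaw of tool y (deg) 0.02 toolx [ 0.002 -0.    -1.   ] y [1.    0.    0.002] z [ 0. -1.  0.] q [-0.14  0.56  1.6  -0.    0.98 -0.14]
```

View pics/w20.png

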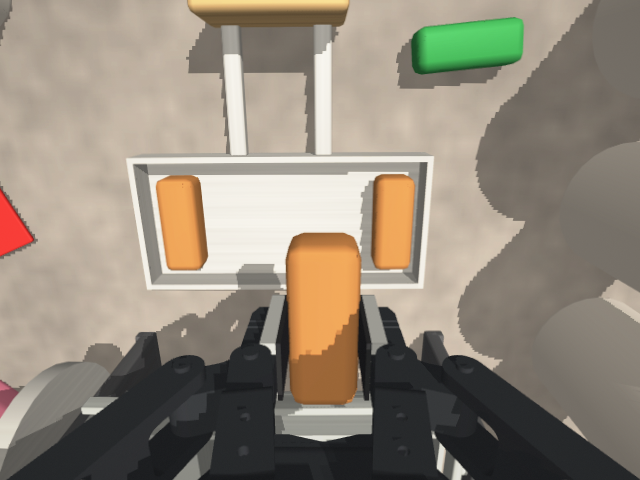

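```bash
python3 -m crank '[[0,0,-0.298,-0.968,0],[0,0,-0.298,-0.968,0],[0,0,-0.298,-0.968,0],[0,0,-0.298,-0.968,0],[0,0,-0.298,-0.968,0],[0,0,-0.298,-0.968,0],[0,0,-0.298,-0.968,0],[0,0,-0.298,-0.968,0],[0,0,-0.298,-0.968,0],[0,0,-0.298,-0.968,0],[0,0,-0.298,-0.968,0],[0,0,-0.298,-0.968,0]]' 40; python3 -m crank '[[0,0,-0.298,-0.968,0],[0,0,-0.298,-0.968,0],[0,0,-0.298,-0.968,0],[0,0,-0.298,-0.968,0],[0,0,-0.298,-0.968,0],[0,0,0,0,0],[0,0,0,0,0]]'; python3 -c "
from h import *
st()
snap('wrist','w21')"
```

```text
clock: 48.32
ee_pos: [0.5619, 0.2139, 0.1532]
eef_rot: [-1.375, 1.569, -2.944]
contact_force: [0.7, 0.2, -1.3]
grip_width: 0.0274
clock: 49.2
ee_pos: [0.5254, 0.333, 0.1534]
eef_rot: [-0.867, 1.57, -2.436]
contact_force: [-0.1, -0.3, 0.6]
grip_width: 0.0269
t49.20 p [0.5254 0.333  0.1534] F [-0.1 -0.3  0.6] w 0.0269
yaw of tool y (deg) 0.08 toolx [-0.001 -0.001 -1.   ] y [ 1.     0.001 -0.001] z [ 0.001 -1.     0.001] q [ 0.55  0.51  1.69 -0.    0.94  0.54]
```

View pics/w21.png

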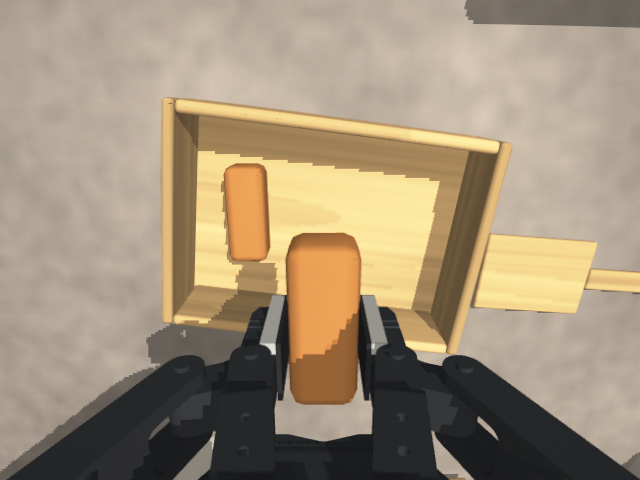

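```bash
python3 -m crank '[[0,1,0,0,0],[0,1,0,0,0],[0,1,0,0,0],[0,1,0,0,0],[0,0.9,0,0,0],[0,0.35,0,0,0],[0,0,0,0,0]]' 40; python3 -c "
from h import *
st()"; python3 -m crank '[[38,0,0,0,0],[38,0,0,0,0],[38,0,0,0,0],[38,-1,0,0,0],[38,-1,0,0,0],[38,-1,0,0,0],[38,-1,0,0,0],[38,-1,0,0,0],[38,-1,0,0,0],[38,0,0,0,0]]'; python3 -c "
from h import *
st();snap('wrist','w22')"
```

```text
clock: 50.12
ee_pos: [0.5263, 0.3323, 0.0223]
eef_rot: [-0.99, 1.57, -2.561]
contact_force: [-1.0, 0.1, -0.4]
grip_width: 0.027
t50.12 p [0.5263 0.3323 0.0223] F [-1.   0.1 -0.4] w 0.027
yaw of tool y (deg) -0.02 toolx [-0.001 -0.001 -1.   ] y [ 1.    -0.    -0.001] z [-0.    -1.     0.001] q [ 0.54  0.7   1.73 -0.    0.71  0.54]
clock: 51.38
ee_pos: [0.5276, 0.3337, 0.175]
eef_rot: [2.113, 1.566, 0.542]
contact_force: [-0.0, -0.2, -0.0]
grip_width: 0.0324
t51.38 p [0.5276 0.3337 0.175 ] F [-0.  -0.2 -0. ] w 0.0324
yaw of tool y (deg) 0.02 toolx [ 0.004  0.002 -1.   ] y [1.    0.    0.004] z [ 0.    -1.    -0.002] q [ 0.54  0.49  1.68 -0.    0.98  0.54]
```

View pics/w22.png

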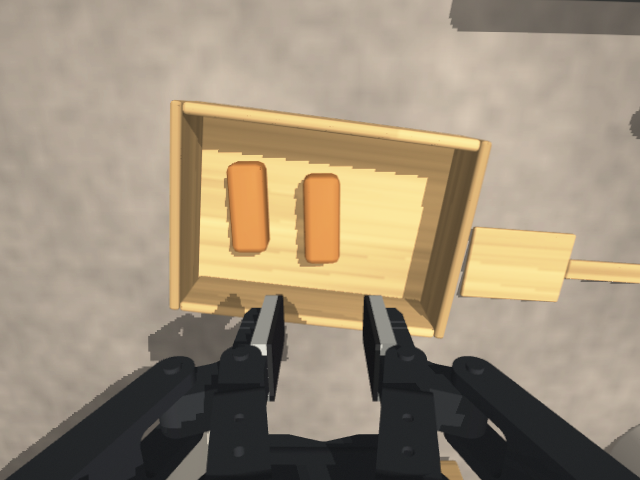

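```bash
python3 -m crank '[[45,0,0.41,0.967,0],[45,0,0.41,0.967,0],[45,0,0.41,0.967,0],[45,0,0.41,0.967,0],[45,0,0.41,0.967,0],[45,0,0.41,0.967,0],[45,0,0.41,0.967,0],[45,0,0.41,0.967,0],[45,0,0.41,0.967,0],[45,0,0.41,0.967,0],[45,0,0.41,0.967,0],[45,0,0.41,0.967,0]]' 40; python3 -m crank '[[45,0,0.41,0.967,0],[45,0,0.41,0.967,0],[45,0,0.41,0.967,0],[45,0.5,0.41,0.967,0],[45,1,0.41,0.967,0],[45,1,0,0,0],[45,1,0,0,0],[45,1,0,0,0],[45,0,0,0,0]]'; python3 -c "
from h import *
st()
c=snap('wrist','w23')
from bars import bars
bars(c,(100,100,600,300))"
```

```text
clock: 52.92
ee_pos: [0.6489, 0.042, 0.1709]
eef_rot: [-1.514, 1.568, -3.085]
contact_force: [-0.2, -0.1, -1.0]
grip_width: 0.0382
clock: 54.05
ee_pos: [0.6988, -0.0785, 0.0569]
eef_rot: [-1.696, 1.566, 3.017]
contact_force: [0.2, 0.4, 0.4]
grip_width: 0.0383
t54.05 p [ 0.6988 -0.0785  0.0569] F [0.2 0.4 0.4] w 0.0383
yaw of tool y (deg) 0.0 toolx [-0.005  0.001 -1.   ] y [ 1.     0.    -0.005] z [ 0.    -1.    -0.001] q [-0.13  0.74  1.52 -0.    0.88 -0.13]
((704.1788940429688, -62.47542953491211), (26.431936264038086, 45.54563522338867), 0.45120730996131897)
```

View pics/w23.png

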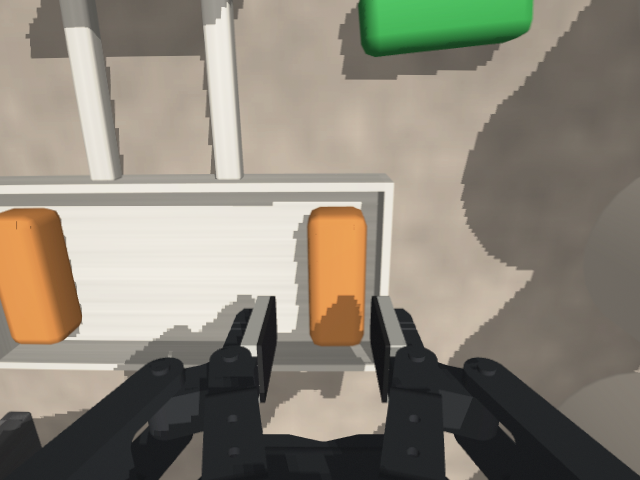

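```bash
python3 -m crank '[[45,0.8,0.18,0,0],[45,0.4,0,0,0],[45,0,0,0,0],[0,0,0,0,0],[0,0,0,0,0],[0,0,0,0,0],[0,0,0,0,0]]' 40; python3 -c "
from h import *
st()
c=snap('wrist','w24')"
```

```text
clock: 54.98
ee_pos: [0.7054, -0.0781, 0.0304]
eef_rot: [1.479, 1.57, -0.091]
contact_force: [0.8, 0.4, 1.0]
grip_width: 0.0238
t54.98 p [ 0.7054 -0.0781  0.0304] F [0.8 0.4 1. ] w 0.0238
yaw of tool y (deg) 0.02 toolx [ 0. -0. -1.] y [1. 0. 0.] z [ 0. -1.  0.] q [-0.13  0.78  1.51  0.    0.85 -0.13]
```

View pics/w24.png

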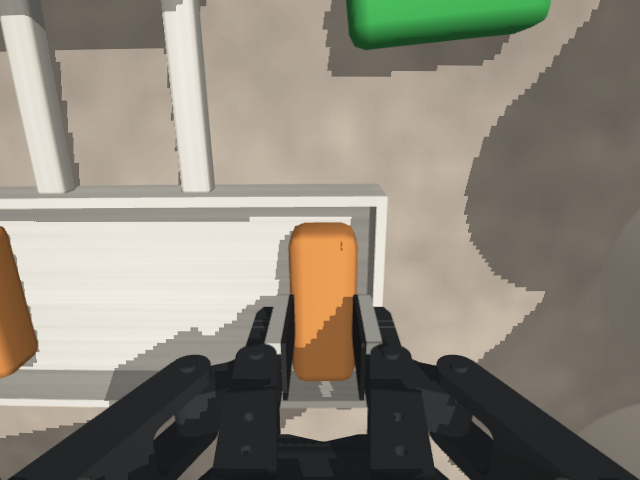

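```bash
python3 -m crank '[[38,0,0,0,0],[38,0,0,0,0],[38,0.18,0,0,0],[38,0,0,0,0],[38,0,0,0,0]]' 40; python3 -c "
from h import *
st()"; python3 -m crank '[[0,0,0,0,0],[0,0,0,0,0],[0,0,0,0,0]]' 40; python3 -c "
from h import *
st()"
```

```text
clock: 55.65
ee_pos: [0.7057, -0.0781, 0.0263]
eef_rot: [1.431, 1.57, -0.14]
contact_force: [-1.2, 0.9, 6.9]
grip_width: 0.0324
t55.65 p [ 0.7057 -0.0781  0.0263] F [-1.2  0.9  6.9] w 0.0324
yaw of tool y (deg) 0.02 toolx [ 0.001 -0.    -1.   ] y [1.    0.    0.001] z [ 0. -1.  0.] q [-0.13  0.79  1.51 -0.    0.84 -0.13]
clock: 56.02
ee_pos: [0.7068, -0.0782, 0.0268]
eef_rot: [1.472, 1.568, -0.099]
contact_force: [0.9, 1.1, 6.3]
grip_width: 0.0262
t56.02 p [ 0.7068 -0.0782  0.0268] F [0.9 1.1 6.3] w 0.0262
yaw of tool y (deg) 0.01 toolx [ 0.003 -0.    -1.   ] y [1.    0.    0.003] z [ 0. -1.  0.] q [-0.13  0.79  1.51  0.    0.84 -0.13]
```

```bash
python3 -m crank '[[0,-0.06,-0.1,0,0],[0,0,-0.4,0,0],[0,0,-0.5,0,0],[0,0,-0.5,0,0],[0,0,0,0,0]]' 40; python3 -c "
from h import *
st();snap('wrist','w25')"
```

```text
clock: 56.65
ee_pos: [0.6662, -0.078, 0.027]
eef_rot: [-1.675, 1.569, 3.037]
contact_force: [0.7, -0.4, -0.2]
grip_width: 0.0264
t56.65 p [ 0.6662 -0.078   0.027 ] F [ 0.7 -0.4 -0.2] w 0.0264
yaw of tool y (deg) 0.01 toolx [-0.002  0.    -1.   ] y [ 1.     0.    -0.002] z [ 0. -1. -0.] q [-0.13  0.75  1.61 -0.    0.79 -0.13]
```

View pics/w25.png

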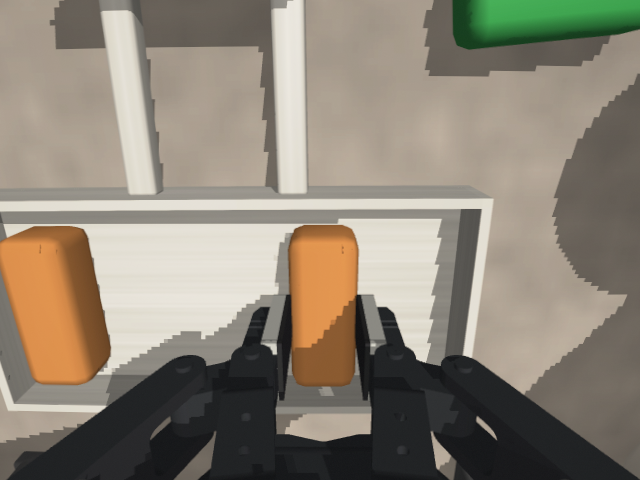

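Bar slid inward. Open, go deep, regrip, lift.

```bash
python3 -m crank '[[45,0,0,0,0],[45,0,0,0,0],[45,0.4,0,0,0],[45,0.15,0,0,0],[45,0,0,0,0],[0,0,0,0,0],[0,0,0,0,0],[0,0,0,0,0],[0,0,0,0,0]]' 40; python3 -c "
from h import *
st()"; python3 -m crank '[[0,-1,0,0,0],[0,-1,0,0,0],[0,-1,0,0,0],[0,-1,0,0,0],[0,-1,0,0,0],[0,-0.5,0,0,0],[0,0,0,0,0]]' 40; python3 -c "
from h import *
st();snap('wrist','w26')"
```

```text
clock: 57.82
ee_pos: [0.6677, -0.0781, 0.0134]
eef_rot: [0.784, 1.571, -0.786]
contact_force: [-0.2, 0.4, -0.7]
grip_width: 0.0271
t57.83 p [ 0.6677 -0.0781  0.0134] F [-0.2  0.4 -0.7] w 0.0271
yaw of tool y (deg) 0.02 toolx [ 0. -0. -1.] y [1. 0. 0.] z [ 0. -1.  0.] q [-0.13  0.77  1.61 -0.    0.77 -0.13]
clock: 58.7
ee_pos: [0.6682, -0.0781, 0.1516]
eef_rot: [1.413, 1.569, -0.158]
contact_force: [0.5, -0.8, -0.3]
grip_width: 0.0269
t58.70 p [ 0.6682 -0.0781  0.1516] F [ 0.5 -0.8 -0.3] w 0.0269
yaw of tool y (deg) 0.02 toolx [ 0.002 -0.    -1.   ] y [1.    0.    0.002] z [ 0. -1.  0.] q [-0.13  0.58  1.57 -0.    0.99 -0.13]
```

View pics/w26.png

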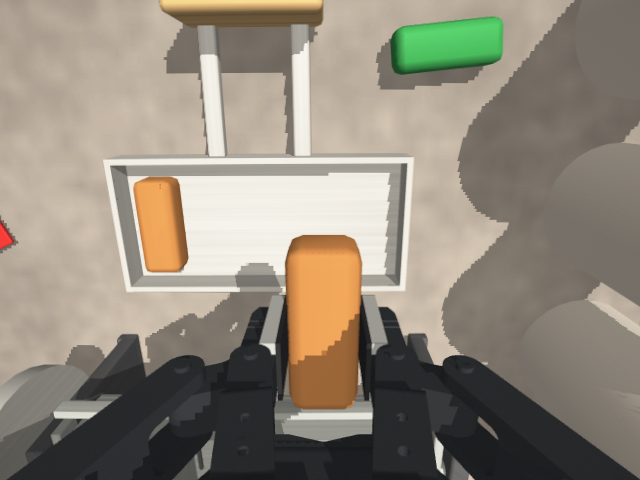

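```bash
python3 -m crank '[[0,0,-0.21,-0.953,0],[0,0,-0.21,-0.953,0],[0,0,-0.21,-0.953,0],[0,0,-0.21,-0.953,0],[0,0,-0.21,-0.953,0],[0,0,-0.21,-0.953,0],[0,0,-0.21,-0.953,0],[0,0,-0.21,-0.953,0],[0,0,-0.21,-0.953,0],[0,0,-0.21,-0.953,0],[0,0,-0.21,-0.953,0],[0,0,-0.21,-0.953,0]]' 40; python3 -m crank '[[0,0,-0.21,-0.953,0],[0,0,-0.21,-0.953,0],[0,0,-0.21,-0.953,0],[0,0,-0.21,-0.953,0],[0,0,-0.21,-0.953,0],[0,0,0,0,0],[0,0,0,0,0]]'; python3 -c "
from h import *
st()
snap('wrist','w27')"
```

```text
clock: 60.25
ee_pos: [0.604, 0.2096, 0.1509]
eef_rot: [2.004, 1.571, 0.434]
contact_force: [0.4, -0.7, -0.6]
grip_width: 0.0271
clock: 61.12
ee_pos: [0.5782, 0.3269, 0.1507]
eef_rot: [-0.471, 1.57, -2.041]
contact_force: [-0.3, -0.1, -0.5]
grip_width: 0.0271
t61.12 p [0.5782 0.3269 0.1507] F [-0.3 -0.1 -0.5] w 0.0271
yaw of tool y (deg) 0.04 toolx [-0. -0. -1.] y [ 1.     0.001 -0.   ] z [ 0.001 -1.     0.   ] q [ 0.5   0.57  1.59 -0.    0.98  0.5 ]
```

View pics/w27.png

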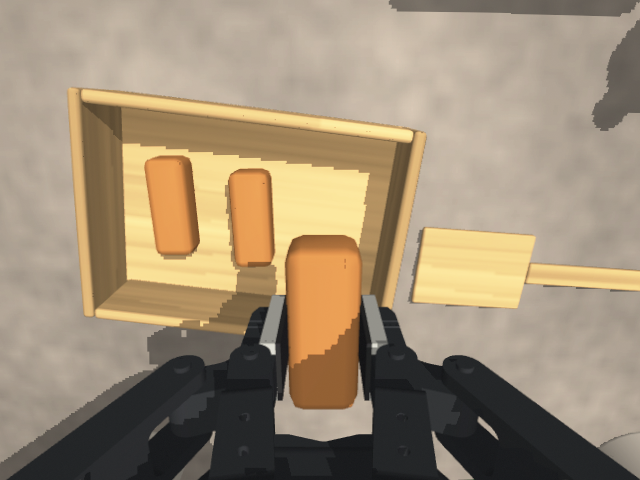

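```bash
python3 -m crank '[[0,1,0,0,0],[0,1,0,0,0],[0,1,0,0,0],[0,1,0,0,0],[0,0.9,0,0,0],[0,0.25,0,0,0],[0,0,0,0,0]]' 40; python3 -c "
from h import *
st()"; python3 -m crank '[[38,0,0,0,0],[38,0,0,0,0],[38,0,0,0,0],[38,-1,0,0,0],[38,-1,0,0,0],[38,-1,0,0,0],[38,-1,0,0,0],[38,-1,0,0,0],[38,-1,0,0,0],[38,0,0,0,0]]'; python3 -c "
from h import *
st();snap('wrist','w28')"
```

```text
clock: 62.05
ee_pos: [0.5785, 0.3267, 0.0219]
eef_rot: [-1.005, 1.57, -2.576]
contact_force: [-0.3, 0.9, -1.0]
grip_width: 0.0271
t62.05 p [0.5785 0.3267 0.0219] F [-0.3  0.9 -1. ] w 0.0271
yaw of tool y (deg) -0.0 toolx [-0. -0. -1.] y [ 1. -0. -0.] z [-0. -1.  0.] q [ 0.5   0.75  1.62 -0.    0.77  0.5 ]
clock: 63.3
ee_pos: [0.5796, 0.3277, 0.1745]
eef_rot: [2.064, 1.566, 0.494]
contact_force: [0.3, 0.4, -0.3]
grip_width: 0.0323
t63.30 p [0.5796 0.3277 0.1745] F [ 0.3  0.4 -0.3] w 0.0323
yaw of tool y (deg) 0.02 toolx [ 0.004  0.002 -1.   ] y [1.    0.    0.004] z [ 0.    -1.    -0.002] q [ 0.5   0.54  1.58 -0.    1.02  0.5 ]
```

View pics/w28.png

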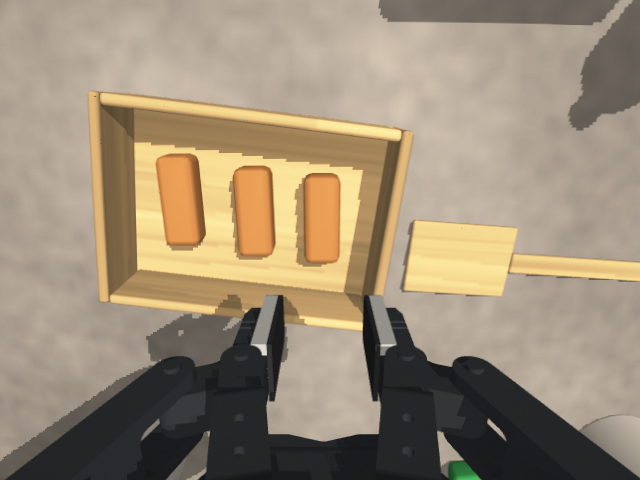

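```bash
python3 -m crank '[[45,0,-0.068,0.953,0],[45,0,-0.068,0.953,0],[45,0,-0.068,0.953,0],[45,0,-0.068,0.953,0],[45,0,-0.068,0.953,0],[45,0,-0.068,0.953,0],[45,0,-0.068,0.953,0],[45,0,-0.068,0.953,0],[45,0,-0.068,0.953,0],[45,0,-0.068,0.953,0],[45,0,-0.068,0.953,0],[45,0,-0.068,0.953,0]]' 40; python3 -m crank '[[45,0,-0.068,0.953,0],[45,0,-0.068,0.953,0],[45,0,-0.068,0.953,0],[45,0.5,-0.068,0.953,0],[45,1,-0.068,0.953,0],[45,1,0,0,0],[45,1,0,0,0],[45,1,0,0,0],[45,0,0,0,0]]'; python3 -c "
from h import *
st()
c=snap('wrist','w29')
from bars import bars
bars(c,(200,100,500,300))"
```

```text
clock: 64.85
ee_pos: [0.5578, 0.0395, 0.1722]
eef_rot: [1.521, 1.571, -0.05]
contact_force: [0.2, 0.5, 0.5]
grip_width: 0.0387
clock: 65.97
ee_pos: [0.5479, -0.0785, 0.0581]
eef_rot: [-1.728, 1.567, 2.985]
contact_force: [0.3, -0.0, 1.2]
grip_width: 0.0386
t65.97 p [ 0.5479 -0.0785  0.0581] F [ 0.3 -0.   1.2] w 0.0386
yaw of tool y (deg) -0.0 toolx [-0.004  0.001 -1.   ] y [ 1.    -0.    -0.004] z [-0.    -1.    -0.001] q [-0.16  0.58  1.88 -0.    0.69 -0.16]
((548.3114013671875, -63.14781188964844), (26.356666564941406, 45.31486511230469), 0.10575497895479202)
```

View pics/w29.png

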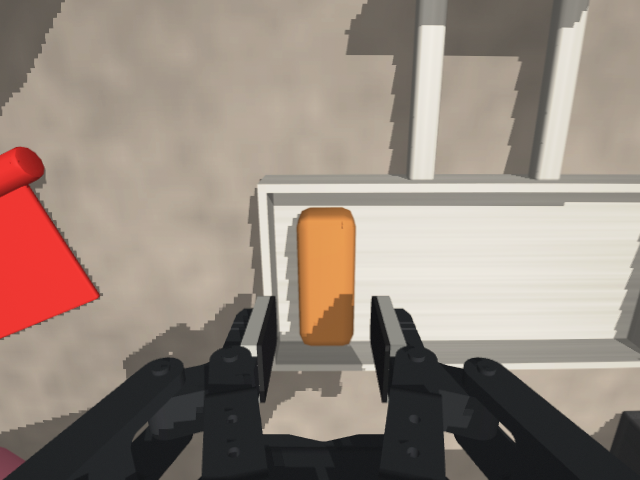

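```bash
python3 -m crank '[[40,0.8,0.04,0,0],[40,0.4,0,0,0],[40,0.05,0,0,0],[40,0,0,0,0]]' 40; python3 -c "
from h import *
st()"; python3 -m crank '[[0,0,0,0,0],[0,0,0,0,0],[0,0,0,0,0],[0,0,0,0,0]]' 40; python3 -c "
from h import *
st()"
```

```text
clock: 66.53
ee_pos: [0.5507, -0.0781, 0.0283]
eef_rot: [-0.127, 1.571, -1.697]
contact_force: [-0.2, -0.7, -0.8]
grip_width: 0.0342
t66.53 p [ 0.5507 -0.0781  0.0283] F [-0.2 -0.7 -0.8] w 0.0342
yaw of tool y (deg) 0.03 toolx [-0. -0. -1.] y [ 1.  0. -0.] z [ 0. -1.  0.] q [-0.16  0.63  1.88 -0.    0.63 -0.16]
clock: 67.03
ee_pos: [0.5508, -0.0781, 0.0288]
eef_rot: [1.463, 1.57, -0.107]
contact_force: [-1.4, 0.7, 5.7]
grip_width: 0.0253
t67.03 p [ 0.5508 -0.0781  0.0288] F [-1.4  0.7  5.7] w 0.0253
yaw of tool y (deg) 0.02 toolx [ 0.001 -0.    -1.   ] y [1.    0.    0.001] z [ 0. -1.  0.] q [-0.16  0.63  1.88  0.    0.63 -0.16]
```

```bash
python3 -m crank '[[0,0,0.1,0,0],[0,0,0.4,0,0],[0,0,0.5,0,0],[0,0,0.5,0,0],[0,0,0,0,0]]' 40; python3 -c "
from h import *
st();snap('wrist','w30')"
```

```text
clock: 67.65
ee_pos: [0.5892, -0.0782, 0.0288]
eef_rot: [1.415, 1.569, -0.155]
contact_force: [0.4, 0.1, 4.1]
grip_width: 0.0256
t67.65 p [ 0.5892 -0.0782  0.0288] F [0.4 0.1 4.1] w 0.0256
yaw of tool y (deg) 0.02 toolx [ 0.002 -0.    -1.   ] y [1.    0.    0.002] z [ 0. -1.  0.] q [-0.15  0.67  1.79 -0.    0.68 -0.15]
```

View pics/w30.png

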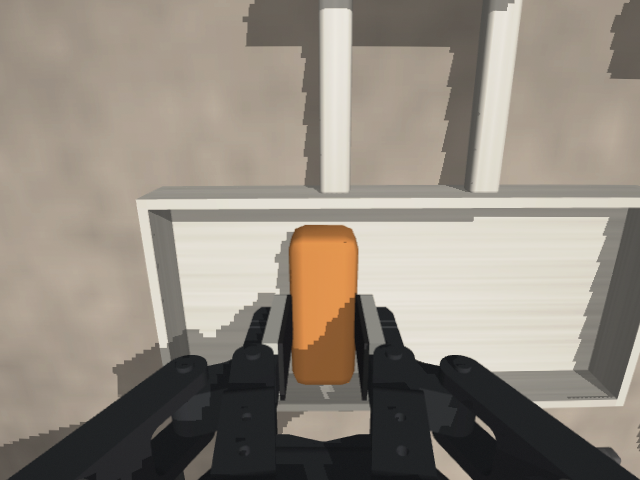

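```bash
python3 -m crank '[[45,0,0,0,0],[45,0,0,0,0],[45,0.4,0,0,0],[45,0.2,0,0,0],[45,0,0,0,0],[0,0,0,0,0],[0,0,0,0,0],[0,0,0,0,0],[0,0,0,0,0]]' 40; python3 -c "
from h import *
st()"; python3 -m crank '[[0,-1,0,0,0],[0,-1,0,0,0],[0,-1,0,0,0],[0,-1,0,0,0],[0,-1,0,0,0],[0,-0.5,0,0,0],[0,0,0,0,0]]' 40; python3 -c "
from h import *
st();snap('wrist','w31')"
```

```text
clock: 68.82
ee_pos: [0.5881, -0.0781, 0.0134]
eef_rot: [1.311, 1.571, -0.259]
contact_force: [-0.4, -0.1, -0.5]
grip_width: 0.0271
t68.83 p [ 0.5881 -0.0781  0.0134] F [-0.4 -0.1 -0.5] w 0.0271
yaw of tool y (deg) 0.02 toolx [ 0. -0. -1.] y [1. 0. 0.] z [ 0. -1.  0.] q [-0.15  0.69  1.79 -0.    0.66 -0.15]
clock: 69.7
ee_pos: [0.5885, -0.0781, 0.1514]
eef_rot: [1.401, 1.569, -0.17]
contact_force: [0.5, -1.1, -0.3]
grip_width: 0.027
t69.70 p [ 0.5885 -0.0781  0.1514] F [ 0.5 -1.1 -0.3] w 0.027
yaw of tool y (deg) 0.02 toolx [ 0.002 -0.    -1.   ] y [1.    0.    0.002] z [ 0. -1.  0.] q [-0.15  0.48  1.76 -0.    0.91 -0.15]
```

View pics/w31.png

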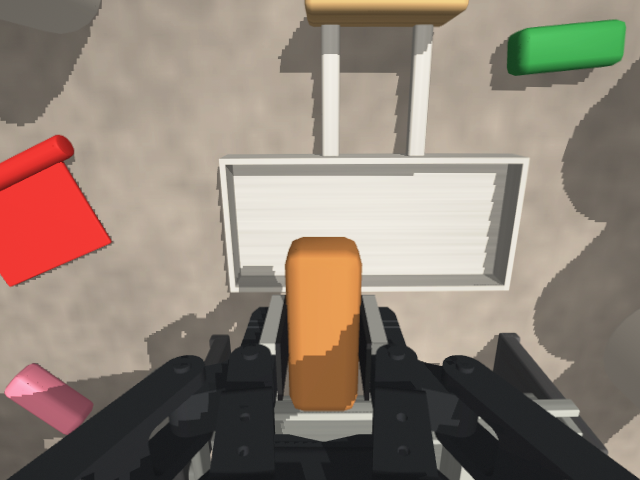

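```bash
python3 -m crank '[[0,0,-0.145,-0.965,0],[0,0,-0.145,-0.965,0],[0,0,-0.145,-0.965,0],[0,0,-0.145,-0.965,0],[0,0,-0.145,-0.965,0],[0,0,-0.145,-0.965,0],[0,0,-0.145,-0.965,0],[0,0,-0.145,-0.965,0],[0,0,-0.145,-0.965,0],[0,0,-0.145,-0.965,0],[0,0,-0.145,-0.965,0],[0,0,-0.145,-0.965,0]]' 40; python3 -m crank '[[0,0,-0.145,-0.965,0],[0,0,-0.145,-0.965,0],[0,0,-0.145,-0.965,0],[0,0,-0.145,-0.965,0],[0,0,-0.145,-0.965,0],[0,0,0,0,0],[0,0,0,0,0]]'; python3 -c "
from h import *
st()
snap('wrist','w32')"
```

```text
clock: 71.25
ee_pos: [0.5435, 0.2119, 0.1493]
eef_rot: [-1.213, 1.568, -2.784]
contact_force: [0.1, -0.2, 0.1]
grip_width: 0.0271
clock: 72.12
ee_pos: [0.526, 0.3317, 0.1502]
eef_rot: [-0.823, 1.57, -2.393]
contact_force: [0.0, -0.1, -0.5]
grip_width: 0.0272
t72.12 p [0.526  0.3317 0.1502] F [ 0.  -0.1 -0.5] w 0.0272
yaw of tool y (deg) 0.04 toolx [-0.001 -0.001 -1.   ] y [ 1.     0.001 -0.001] z [ 0.001 -1.     0.001] q [ 0.54  0.52  1.69 -0.    0.94  0.54]
```

View pics/w32.png

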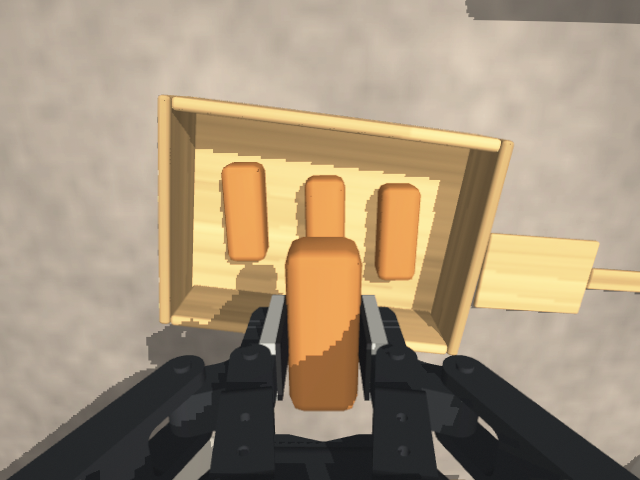

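```bash
python3 -m crank '[[0,1,0.03,0,0],[0,1,0,0,0],[0,1,0,0,0],[0,0.8,0,0,0],[0,0.4,0,0,0],[0,0,0,0,0]]' 40; python3 -c "
from h import *
st()"; python3 -m crank '[[30,0,0,0,0],[34,0,0,0,0],[38,0,0,0,0],[38,0,0,0,0],[38,-1,0,0,0],[38,-1,0,0,0],[38,-1,0,0,0],[38,-1,0,0,0],[38,-1,0,0,0],[38,0,0,0,0]]'; python3 -c "
from h import *
st();snap('wrist','w33')"
```

```text
clock: 72.92
ee_pos: [0.5269, 0.3317, 0.0453]
eef_rot: [-1.011, 1.57, -2.582]
contact_force: [0.8, -0.2, -0.7]
grip_width: 0.0273
t72.92 p [0.5269 0.3317 0.0453] F [ 0.8 -0.2 -0.7] w 0.0273
yaw of tool y (deg) 0.0 toolx [-0.001 -0.001 -1.   ] y [ 1.     0.    -0.001] z [ 0.    -1.     0.001] q [ 0.54  0.67  1.72 -0.    0.75  0.54]
clock: 74.18
ee_pos: [0.5283, 0.3328, 0.173]
eef_rot: [2.115, 1.567, 0.544]
contact_force: [-0.1, -0.6, -0.4]
grip_width: 0.0328
t74.17 p [0.5283 0.3328 0.173 ] F [-0.1 -0.6 -0.4] w 0.0328
yaw of tool y (deg) 0.02 toolx [ 0.004  0.002 -1.   ] y [1.    0.    0.004] z [ 0.    -1.    -0.002] q [0.54 0.49 1.68 0.   0.97 0.54]
```

View pics/w33.png

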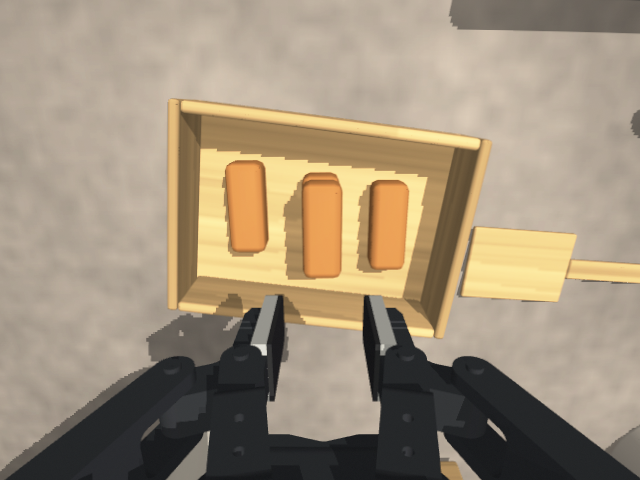

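```bash
python3 -m crank '[[0,0,0.4,0.93,0],[0,0,0.4,0.93,0],[0,0,0.4,0.93,0],[0,0,0.4,0.93,0],[0,0,0.4,0.93,0],[0,0,0.4,0.93,0],[0,0,0.4,0.93,0],[0,0,0.4,0.93,0],[0,0,0.4,0.93,0],[0,0,0.4,0.93,0],[0,0,0,0,0]]' 40; python3 -m crank '[[0,1,0,0,0],[0,1,0,0,0],[0,1,0,0,0],[0,1,0,0,0],[0,1,0,0,0],[0,0.6,0,0,0],[0,0,0,0,0]]'; python3 -c "
from h import *
st();snap('wrist','w34')"
```

```text
clock: 75.6
ee_pos: [0.6269, 0.0981, 0.1693]
eef_rot: [-1.362, 1.569, -2.934]
contact_force: [0.3, 0.0, -0.3]
grip_width: 0.0
clock: 76.47
ee_pos: [0.6259, 0.0999, 0.0294]
eef_rot: [-1.458, 1.568, -3.028]
contact_force: [0.5, -0.4, -0.2]
grip_width: -0.0002
t76.47 p [0.6259 0.0999 0.0294] F [ 0.5 -0.4 -0.2] w -0.0002
yaw of tool y (deg) 0.04 toolx [-0.003 -0.    -1.   ] y [ 1.     0.001 -0.003] z [ 0.001 -1.     0.   ] q [0.14 0.71 1.7  0.   0.74 0.14]
```

View pics/w34.png

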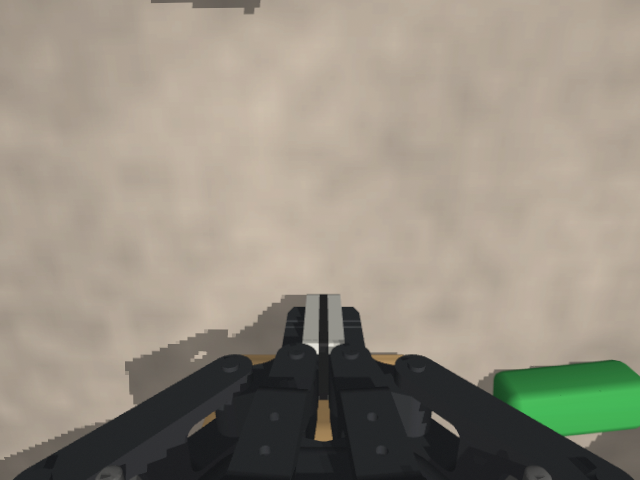

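```bash
python3 -m crank '[[0,0,0,0.8,0],[0,0,0,0.6,0],[0,0,0,0.6,0],[0,0,0,0.6,0],[0,0,0,0.6,0],[0,0,0,0.6,0],[0,0,0,0.6,0],[0,0,0,0.6,0],[0,0,0,0.3,0],[0,0,0,0.2,0],[0,0,0,0.2,0],[0,0,0,0,0]]' 40; python3 -c "
from h import *
st()"
```

```text
clock: 78.03
ee_pos: [0.6268, -0.0432, 0.0306]
eef_rot: [-1.321, 1.57, -2.892]
contact_force: [0.9, -0.6, 0.4]
grip_width: -0.0
t78.03 p [ 0.6268 -0.0432  0.0306] F [ 0.9 -0.6  0.4] w -0.0
yaw of tool y (deg) 0.01 toolx [-0.001 -0.    -1.   ] y [ 1.     0.    -0.001] z [ 0. -1.  0.] q [-0.09  0.7   1.71 -0.    0.73 -0.09]
```

```bash
python3 -m crank '[[0,0,0,0.2,0],[0,0,0,0.1,0],[0,0,0,0.1,0],[0,0,0,0,0]]' 40; python3 -c "
from h import *
st();snap('scene','sc35')
a=cv2.imread('pics/sc35.png')[160:320,170:400];cv2.imwrite('pics/sc35z.png',cv2.resize(a,None,fx=3.4,fy=3.4,interpolation=2))"
```

```text
clock: 78.53
ee_pos: [0.6268, -0.0502, 0.0307]
eef_rot: [-2.844, 1.567, 1.868]
contact_force: [-0.3, 15.2, 0.7]
grip_width: -0.0002
t78.53 p [ 0.6268 -0.0502  0.0307] F [-0.3 15.2  0.7] w -0.0002
yaw of tool y (deg) -0.02 toolx [-0.001  0.003 -1.   ] y [ 1.    -0.    -0.001] z [-0.    -1.    -0.003] q [-0.1   0.7   1.71  0.    0.73 -0.1 ]
```

View pics/sc35z.png

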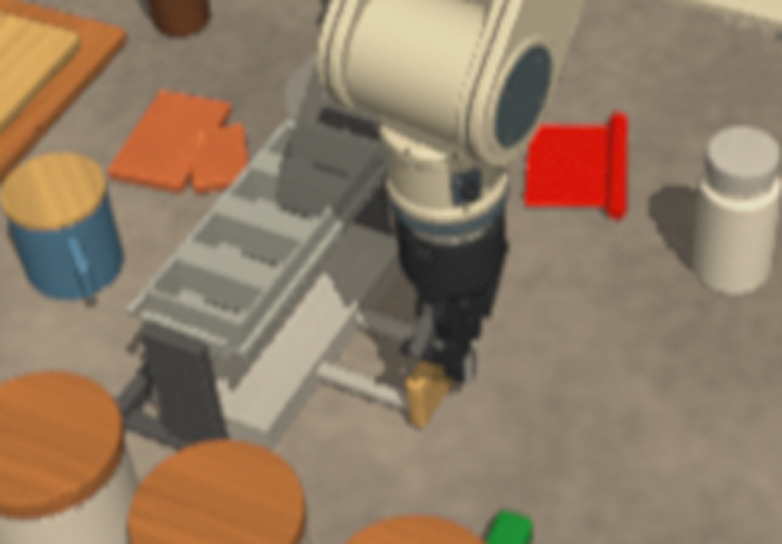

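```bash
python3 -m crank '[[0,0,0,-1,0],[0,0,0,-1,0],[0,0,0,-0.5,0],[0,-1,0,0,0],[0,-1,0,0,0],[0,-1,0,0,0],[0,-1,0,-0.5,0],[0,-1,0,-1,0],[0,-1,0,-1,0],[0,-1,0,-1,0],[0,-1,0,-1,0],[0,0,0,0,0]]' 40; python3 -c "
from h import *
st();c=snap('scene','sc36');d=snap('side','si36');snap('wrist','w36')
S=np.array([.6275,-.208,0])
print(proj(c,S+[0,.14,.044]),proj(d,S+[-.188,-.05,.115]))"
```

```text
clock: 80.08
ee_pos: [0.6284, 0.1233, 0.2331]
eef_rot: [1.715, 1.566, 0.146]
contact_force: [0.0, -0.4, -0.3]
grip_width: -0.0001
t80.08 p [0.6284 0.1233 0.2331] F [ 0.  -0.4 -0.3] w -0.0001
yaw of tool y (deg) 0.12 toolx [ 0.004  0.001 -1.   ] y [1.    0.002 0.004] z [ 0.002 -1.    -0.001] q [ 0.18  0.44  1.6  -0.    1.1   0.17]
[[298.62069652 264.51313991]] [[342.92235612 330.3424105 ]]
```

View pics/sc36.png

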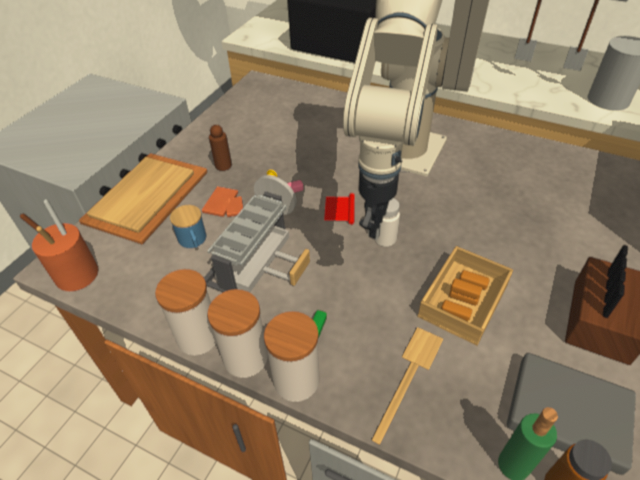

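View pics/si36.png

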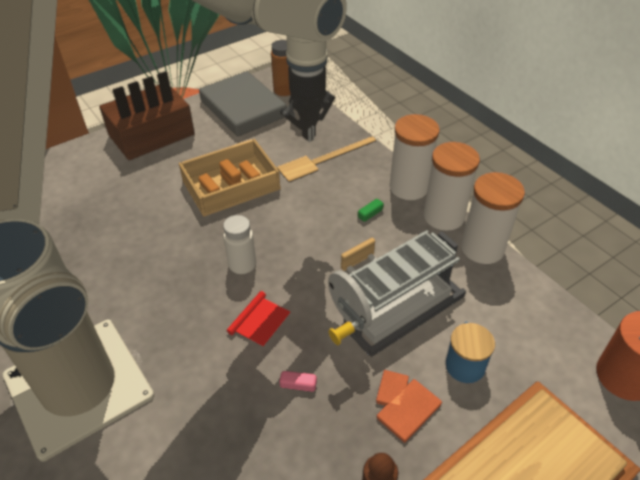

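```bash
python3 -c "
from h import *
c=manip.camera('side')
h=cv2.cvtColor(c['pixels'],cv2.COLOR_RGB2HSV);m=cv2.inRange(h,(20,180,120),(32,255,255))[310:350,320:370]
ys,xs=np.nonzero(m);print(xs.mean()+320,ys.mean()+310)
print(manip.job_done())"
```

```text
341.9424778761062 331.20353982300884
the job is handed in; nothing more can be done
None
```

The job is done and handed in, at about 80 s of the 210 s allowed. The hand-in gives no verdict, so the checks below are my own.

**What I did:**
- Pushed the tray home and pulled the pin.
- Swung the tin upside down, let the pin snap in, and tapped the back three times. All four bars dropped onto the tray.
- Swung the tin upright, pinned it again and pulled the tray out.
- Put all four bars in the crate: three on the floor, and the fourth lying on the middle one.
- Slid the two end bars inward before lifting them, because they lay too close to the tray wall for the fingers.
- Pushed the tray fully home.

**Last checks:**
- **Tray:** it met its stop with 15 N at the expected spot, and the handle appears at the home position in the final picture.
- **Pin and tin:** the yellow knob is within about 0.7 pixel of its starting position in the side view. The tin is upright and empty.
- **Bars and crate:** all four bars are visible inside the crate, which stands flat.
- **Objects to leave alone:** the shaker, mug and stone fragment look to be where they were. I judged this by eye and did not measure it.
- **Robot:** it was clear of everything at hand-in.

**Other notes:**
- The crate had been knocked about 4 cm partway through, while the robot was not near it. I measured it again before placing the bars.
- The taps read up to 58 N at the wrist, under the 120 N limit. I took the 40 N limit not to cover the fingertips, which did the tapping.
- No check failed or disagreed.

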